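# Put the washed fish-room tools away

### The job

Put the washed fish-room gear away: press every hand tool on the table fully home in its own pocket in the foam insert, stand each cutting board all the way down in the rack slot of its own colour, and hang the basket by its handle across both prongs of the hook. Leave the salt jar and the spice jar where they are.

Things in the scene. Friction and masses are not known exactly. Their poses are not given: they have to be found in the camera images.
- scaler_c (a point): Fish scaler lying flat, loose, may be absent. Origin at the grip point, half-way up; z up; 24 mm tall. x runs along the tool from the orange handle to the steel head. Handle 24 mm wide (y) from x=-68 to +20 mm; head 44 mm wide from x=+20 to +66 mm. Grip across y at the origin. About 150 g.
- pliers_c (a point): Bone pliers lying flat, loose, may be absent. Origin at the grip point, half-way up; z up; 24 mm tall. x runs from the two red handles to the steel jaws. Handles: 44 mm wide over both, x=-78 to -20 mm; joint block 26 mm wide, x=-20 to +22 mm; jaws 16 mm wide, x=+22 to +62 mm. Grip across y at the origin, on the joint block. About 220 g.
- opener_c (a point): Shell opener lying flat, loose, may be absent. Origin at the grip point, half-way up; z up; 24 mm tall. x runs from the dark wooden handle to the steel blade. Handle 26 mm wide, x=-48 to +22 mm; brass guard 44 mm wide, x=+22 to +35 mm; blade 16 mm wide and 10 mm thick (7 to 17 mm above the underside), x=+35 to +90 mm. Grip across y at the origin, on the handle. About 150 g.
- probe_c (a point): Probe thermometer lying flat, loose, may be absent, L-shaped. Origin at the grip point, half-way up; z up; 24 mm tall. x runs from the white display body to the end of the yellow probe sheath. Sheath 20 mm wide, centred on y=0, x=-20 to +63 mm; body 44 mm wide, y=-10 to +34 mm, x=-71 to -20 mm. Grip across y at the origin, on the sheath. About 120 g.
- pocket_scaler (a point): Pocket of the scaler in the fixed foam insert (168 x 272 mm, 24 mm thick, black, blue pocket floors, on the table). 12 mm deep, the tool's outline with 1.5 mm clearance all round, fits one way round only; the tool stands 12 mm proud when home. Its frame coincides with that of the tool's centre point when the tool is fully home (same x direction).
- pocket_pliers (a point): Pocket of the pliers in the fixed foam insert (168 x 272 mm, 24 mm thick, black, blue pocket floors, on the table). 12 mm deep, the tool's outline with 1.5 mm clearance all round, fits one way round only; the tool stands 12 mm proud when home. Its frame coincides with that of the tool's centre point when the tool is fully home (same x direction).
- pocket_opener (a point): Pocket of the opener in the fixed foam insert (168 x 272 mm, 24 mm thick, black, blue pocket floors, on the table). 12 mm deep, the tool's outline with 1.5 mm clearance all round, fits one way round only; the tool stands 12 mm proud when home. Its frame coincides with that of the tool's centre point when the tool is fully home (same x direction).
- pocket_probe (a point): Pocket of the probe in the fixed foam insert (168 x 272 mm, 24 mm thick, black, blue pocket floors, on the table). 12 mm deep, the tool's outline with 1.5 mm clearance all round, fits one way round only; the tool stands 12 mm proud when home. Its frame coincides with that of the tool's centre point when the tool is fully home (same x direction).
- board_blue_c (a point): Blue cutting board, 12 mm thick (x), 130 mm long (y), 140 mm high (z), standing upright in the drainer (loose 19 mm grooves 22 mm high, 68 mm apart, floor 8 mm above the table; may lean a little). Origin at its centre, 70 mm below the top edge. Grip across its thickness at the middle of the top edge. Either face may point either way. About 250 g.
- slot_blue (a point): Slot with blue tags in the fixed steel rack: 15 mm wide (x), 138 mm long (y), side walls 60 mm high above the slot floor, which is 8 mm above the table; the two slots are 68 mm apart. The point is where the board's centre lies when it stands fully home (70 mm above the slot floor); the board's x is then along this x, either way round.
- board_yellow_c (a point): Yellow cutting board, 12 mm thick (x), 130 mm long (y), 140 mm high (z), standing upright in the drainer (loose 19 mm grooves 22 mm high, 68 mm apart, floor 8 mm above the table; may lean a little). Origin at its centre, 70 mm below the top edge. Grip across its thickness at the middle of the top edge. Either face may point either way. About 250 g.
- slot_yellow (a point): Slot with yellow tags in the fixed steel rack: 15 mm wide (x), 138 mm long (y), side walls 60 mm high above the slot floor, which is 8 mm above the table; the two slots are 68 mm apart. The point is where the board's centre lies when it stands fully home (70 mm above the slot floor); the board's x is then along this x, either way round.
- basket_grip (a point): Steel rinse basket (85 mm x, 110 mm y, 50 mm deep) with a rigid upright bail. Point at the centre of the bail's horizontal bar, 130 mm above the basket's underside, 80 mm above its rim; the bar runs along y for 110 mm between two uprights (inner faces y=+-55 mm). Its middle 50 mm is a green 12 x 12 mm grip, the rest an 8 x 8 mm bar. About 300 g.
- hook_seat (a point): Fixed hook stand: where the basket bar's middle lies when hung half-way along the double hook, 204 mm above the table. Two 8 mm round prongs at y=+-42 mm, tops 4 mm below this point, run along -x from the cross bar and post (x=+55 mm, top level with this point) to tips at x=-30 to -44 mm, rising 16 mm above it. The bar lies across both prongs (along y), between tips and cross bar.
- salt_c (a point): Clear salt jar with blue cap, 60 mm wide, 110 mm high; bystander, leave alone. Point at its middle.
- spice_c (a point): Amber spice jar, 56 mm wide, 90 mm high; bystander, leave alone. Point at its middle.
Not all that is in view belongs to the job. What is shaped like the part that bears basket_grip but red is not meant.

How it is judged:
By the outcome, as a careful person would: the job done as asked, in the order asked, and still so for the second after the job is handed in, with the robot touching nothing.
Of scaler, pliers, opener, probe only 3 to 4 are there at a start; the rules pass over those that are not, and their reading is None.
At some moment in a run one of scaler, pliers, opener, probe may be knocked a few centimetres aside while the robot is not near it.
It also fails if it takes over 210 s, if anything falls off the work surface, if the arm or the gripper's body presses on something with over 40 N, if the wrist force passes 120 N, or if a joint passes its speed limit or range.

### The arm

A 6-joint arm with a two-finger parallel gripper is mounted at the origin on the work surface. World frame = base frame: x ahead of the robot, y to its left, z up, the work surface at z = 0. Lengths are in m, angles in degrees, forces in N, time in s.
With the tool pointing down it reaches from about 0.3 to 0.85 m from the base axis. Payload 4.2 kg.
Tool frame: the origin (TCP) lies between the finger pads; the fingertips stand 22 mm ahead of it and the grasp point (between the pads) lies 3 mm ahead of it; z points along the fingers, y is the direction in which the jaws open and shut (so a half turn about z gives the same grasp; the last joint's range is limited). The gripper opens to 91 mm and grips with 3 to 60 N. Pads are 32 mm wide; open, the fingers measure 118 mm over their backs; the gripper's body (76 mm by 178 mm) begins 60 mm behind the grasp point.
Start: joints at [70.76, 18.312, 89.639, -0, 72.044, -1.146], TCP at [0.179, 0.547, 0.236] pointing down, gripper open.
Joint ranges: [-177.97, 177.97], [-48.28, 115.42], [12.27, 149.76], [-77.06, 257.06], [2.81, 150.46], [-146.56, 146.56]. Speed limits (degrees/s): [147.25, 147.25, 180, 180, 180, 180].

### API

Orientations are given as a 3x3 rotation matrix whose columns are the frame's x, y, z axes.
In Python, from plant import env gives the robot as it stands.
- The arm moves only by the tool carry_out, never from a script. Its argument "increments" is a list of rows, each a list of 3 entries, a list of its own where there are three numbers: the closure, from 0 (fully open) to 1 (shut), then the shift along the tool's x, y, z in cm, then the turn, a rotation vector about the tool's x, y, z in rad. A call has 1 to 12 rows; each row is the pose to reach, as a shift and turn from the pose measured when the call began, along the tool's axes at that moment; what a row does not reach only later rows make up. A row lasts 1/8 s, in which the tool goes at most 62.5 mm and 10.7 degrees, less where a joint would pass 70% of its speed; a pose out of reach is approached as far as the arm can. A call with a gripper value outside its range is refused whole. The fingers move at their own pace and stop on an object; "newtons" is the grip in N (left out, the last holds). Time passes only in rows, so rows that repeat a pose let the fingers close. It gives the time, the measured TCP pose, the force and the opening at its end, in the units of the state.
- env.observe(): the state, without advancing time (a new reading comes with each control period).
- env.get_image(name): name is "side" or "top"; returns a dict with "frame" (400x640x3 uint8, red, green, blue), "z_map" (400x640 float32, m along the optical axis (not along the pixel's ray), 0 where there is no reading), "intrinsics" (3x3 intrinsics, pixels), "world_from_camera" (4x4, takes a point from camera to world coordinates). Camera axes: x right, y down, z forward; pixel columns grow to the right and rows downward; lengths in m; the calibration is good to about 2 mm. A picture is of the moment at which its call begins.
- env.hand_in(): hands the job in, once; it reports no verdict.
Trained networks look in the newest picture that a camera, given by its name, has taken for a name from the list of things; names that differ only in an ending like _2 or _b are one class to them, and where a whole thing is asked for, a point or a joint stands for the part that bears it (a point fixed in the world has none). Each returns a list of dicts, best first, with "p" (0 to 1); they miss things now and then, are a little off and sometimes report something else, mostly with a low value. They report only what shows in the picture. A call takes as long as a camera call. They do not tell look-alikes from the thing itself.
- env.spot_in(thing, camera): "point" ([x, y, z] in m, in world coordinates, good to about 4 mm: the middle of the surface that is visible of it).
The state is a dict: "clock": time; "joint_positions": joint angles; "qd": joint speeds; "joint_efforts": joint torques, N m; "eef_pos": TCP position; "tcp_rot": TCP orientation; "ft_force": force on the tool from outside, world axes, zero at the start; "moment": the same for the moment, N m; "opening": finger opening in m.
Only numpy, scipy, OpenCV 4.12 (cv2) and the standard library are available. Lean on these libraries where they do the work, as an engineer would, in place of code of your own. Each camera call takes 0.05 s, during which the arm holds its last target. There are 200 camera calls.

## Working session

There is one attempt and no reset: what is moved stays moved. The work goes in short steps, Python scripts to look and compute and a tool call to move; the robot and the scene stay as the last step left them, time stands still between calls to the robot, and variables do not carry over. Pictures are saved under pics/ and viewed, about 12 in all and at most 16, crops included, and the job is handed in when it is done.

Besides the shell and the picture viewer there is one more tool, called after "Emit:" as name(argument=value, ...), one argument or row to a line, values as JSON. carry_out: Moves the arm, as the interface text tells. Its arguments: {"type":"object","properties":{"increments":{"type":"array"},"newtons":{"type":"number"}},"required":["increments"]}

```bash
mkdir -p pics; ls; python3 - <<'E'
from plant import env
import cv2,pickle,numpy as np
o=env.observe();print(o)
for c in("top","side"):
    d=env.get_image(c);pickle.dump(d,open(f"pics/{c}0.pkl","wb"));cv2.imwrite(f"pics/{c}0.png",d["frame"][:,:,::-1]);print(c,d["intrinsics"],d["world_from_camera"])
names="scaler_c pliers_c opener_c probe_c pocket_scaler pocket_pliers pocket_opener pocket_probe board_blue_c slot_blue board_yellow_c slot_yellow basket_grip hook_seat salt_c spice_c".split()
for n in names:
    for c in("top","side"):
        try: print(n,c,[(np.round(r["point"],3).tolist(),round(r["p"],2)) for r in env.spot_in(n,c)])
        except Exception as e: print(n,c,e)
E
```

```text
pics
{'clock': 0.0, 'joint_positions': array([ 7.07602295e+01,  1.83501098e+01,  8.97061726e+01, -1.17363612e-03,
        7.20436105e+01, -1.14574735e+00]), 'qd': array([ 0.09476345, -0.04364123, -0.07744174,  0.05318226, -0.06281643,
        0.02532802]), 'joint_efforts': array([ 1.21101497e-03, -4.12466955e+01, -2.31978214e+01,  7.27956416e-02,
        4.56902571e-02, -1.53165079e-04]), 'eef_pos': array([0.17843156, 0.54612324, 0.23513718]), 'tcp_rot': array([[-9.50550097e-01,  3.10570770e-01, -5.56110668e-04],
       [ 3.10571267e-01,  9.50548661e-01, -1.65250466e-03],
       [ 1.53906052e-05, -1.74350046e-03, -9.99998480e-01]]), 'ft_force': array([-0.42247491,  0.1312716 ,  0.18620709]), 'moment': array([-0.03039533, -0.04176623, -0.004869  ]), 'opening': 0.09076900769404253}
top [[477.7349616    0.         322.25788252]
 [  0.         477.7349616  199.37148271]
 [  0.           0.           1.        ]] [[ 0.00392762 -0.99765831  0.06828232  0.46473504]
 [-0.99995711 -0.00449102 -0.00809954 -0.12386905]
 [ 0.00838723 -0.06824757 -0.99763316  1.85676724]
 [ 0.          0.        
[... 1503 characters left out ...]
14, -0.001, 0.023], 0.59)]
board_yellow_c side [([0.424, -0.235, 0.114], 0.54)]
slot_yellow top [([0.603, -0.275, 0.008], 0.57)]
slot_yellow side [([0.604, -0.25, 0.028], 0.89)]
basket_grip top [([0.503, -0.626, 0.013], 0.92), ([0.79, -0.332, 0.007], 0.85), ([0.517, -0.466, 0.002], 0.62), ([0.422, -0.27, 0.15], 0.26)]
basket_grip side [([0.52, -0.454, 0.032], 0.95), ([0.494, -0.625, 0.037], 0.95), ([0.788, -0.332, 0.038], 0.87)]
hook_seat top [([0.734, 0.075, 0.009], 0.63), ([0.408, 0.24, 0.024], 0.4)]
hook_seat side [([0.725, 0.09, 0.007], 0.91)]
salt_c top []
salt_c side [([0.723, 0.242, 0.084], 0.67)]
spice_c top [([0.723, -0.167, 0.088], 0.61)]
spice_c side [([0.72, -0.145, 0.063], 0.7)]
```

View pics/top0.png

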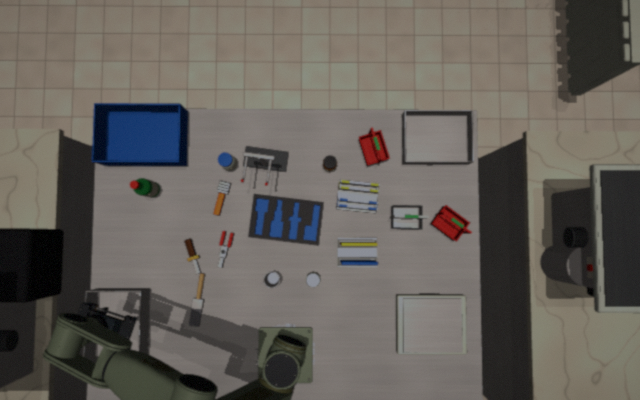

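View pics/side0.png

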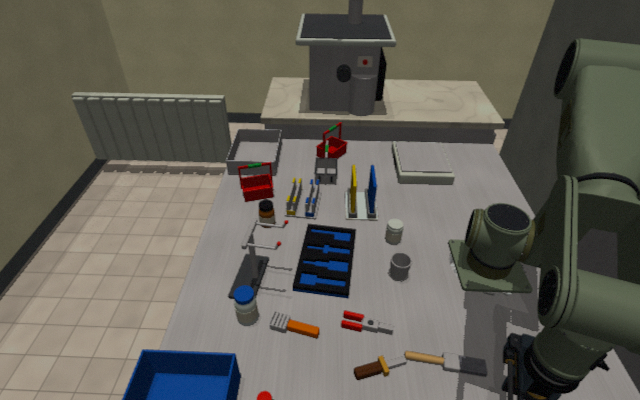

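Probe absent; the grey basket is at about (0.52,-0.466), red ones are decoys; the tan-handled spatula beside the opener is a stray. Zooming in on tools and foam, and on the rack area.

```bash
python3 - <<'E'
import cv2,pickle,numpy as np
t=pickle.load(open("pics/top0.pkl","rb"));s=pickle.load(open("pics/side0.pkl","rb"))
f=lambda d,u0,u1,v0,v1,k:cv2.convertScaleAbs(cv2.resize(d["frame"][v0:v1,u0:u1,::-1],None,fx=k,fy=k,interpolation=cv2.INTER_CUBIC),alpha=1.5)
cv2.imwrite("pics/a.png",f(t,175,335,165,285,5))
cv2.imwrite("pics/b.png",np.hstack([f(t,330,430,170,280,4),f(s,225,325,160,270,4)][:2]))
for d,n in((t,"top"),(s,"side")):
    K=d["intrinsics"];T=d["world_from_camera"];z=d["z_map"]
    v,u=np.indices(z.shape);P=np.stack([(u-K[0,2])*z/K[0,0],(v-K[1,2])*z/K[1,1],z],-1)@T[:3,:3].T+T[:3,3]
    for nm,x0,x1,y0,y1 in(("table",.55,.6,.15,.2),("foam",.43,.6,-.07,.13),("basket",.46,.58,-.54,-.4),("board",.33,.45,-.35,-.19)):
        m=(P[...,0]>x0)&(P[...,0]<x1)&(P[...,1]>y0)&(P[...,1]<y1)&(z>0)
        q=P[m][:,2];print(n,nm,m.sum(),np.round(np.percentile(q,[0,5,25,50,75,95,100]),4))
E
```

```text
top table 163 [-0.0132 -0.0069 -0.0019  0.0011  0.0039  0.0078  0.0116]
top foam 2302 [-0.0138  0.0061  0.0142  0.0207  0.0257  0.0314  0.0412]
top basket 1101 [-0.0109 -0.0044  0.0008  0.0057  0.0313  0.1339  0.148 ]
top board 1303 [-0.0128  0.0012  0.0081  0.0157  0.0485  0.1512  0.1588]
side table 247 [-0.0048 -0.0029 -0.001   0.0004  0.0015  0.0033  0.0056]
side foam 2639 [-0.004   0.0091  0.0132  0.0222  0.0244  0.0265  0.0308]
side basket 691 [-0.0052 -0.0011  0.004   0.0204  0.0458  0.1331  0.1406]
side board 1274 [-0.0056  0.0016  0.0086  0.0285  0.0941  0.1479  0.1532]
```

View pics/a.png

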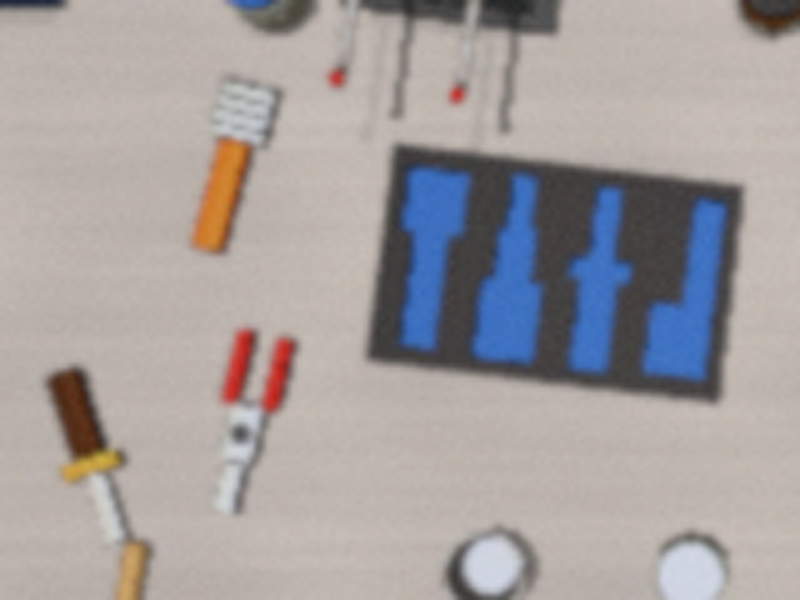

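View pics/b.png

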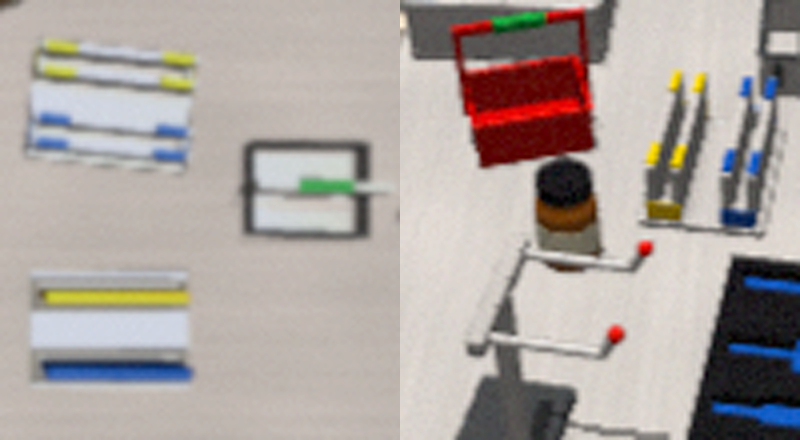

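```bash
cat > H.py <<'E'
import numpy as np,cv2,pickle
from scipy.optimize import minimize
def box(x0,x1,y0,y1): return np.array([[x0,y0],[x1,y0],[x1,y1],[x0,y1]],float)/1000
def proj(d,P):
    K=d["intrinsics"];T=d["world_from_camera"];q=(P-T[:3,3])@T[:3,:3]
    return (q/q[:,2:])[:,:2]@K[:2,:2].T+K[:2,2]
def cloud(d):
    K=d["intrinsics"];T=d["world_from_camera"];z=d["z_map"];v,u=np.indices(z.shape)
    return np.stack([(u-K[0,2])*z/K[0,0],(v-K[1,2])*z/K[1,1],z],-1)@T[:3,:3].T+T[:3,3]
def plane(d,uv,z):
    K=d["intrinsics"];T=d["world_from_camera"];uv=np.atleast_2d(uv)
    r=np.c_[(uv-K[:2,2])/[K[0,0],K[1,1]],np.ones(len(uv))]@T[:3,:3].T
    return T[:3,3]+r*((z-T[2,3])/r[:,2])[:,None]
def sat(d):
    f=d["frame"].astype(float);return (f.max(2)-f.min(2))/np.maximum(f.max(2),25)
def hue(d,lo,hi,smin=.35):
    h=cv2.cvtColor(d["frame"],cv2.COLOR_RGB2HSV)[...,0].astype(int)*2;s=sat(d)
    m=(((h-lo)%360)<=((hi-lo)%360))&(s>smin);return m
S=8
def render(d,polys,zs,p,roi,mode):
    u0,u1,v0,v1=roi;c,s=np.cos(p[2]),np.sin(p[2]);R=np.array([[c,-s],[s,c]]);ims=[]
    out=None
    for z in zs:
        im=np.zeros(((v1-v0)*S,(u1-u0)*S),np.uint8)
        for b in polys:
            w=np.c_[b@R.T+p[:2],np.full(len(b),z)]
            q=(proj(d,w)-[u0-.5,v0-.5])*S-.5
            cv2.fillPoly(im,[np.round(q*16).astype(np.int32)],255,shift=4)
        out=im if out is None else (cv2.bitwise_or(out,im) if mode=="or" else cv2.bitwise_and(out,im))
    return cv2.GaussianBlur(cv2.resize(out,(u1-u0,v1-v0),interpolation=cv2.INTER_AREA).astype(np.float32)/255,(0,0),.6)
def fit(ds,masks,polys,zs,p0,mode="or",R=.11):
    rois=[];cs=np.array([[a,b,c] for a in(-R,R) for b in(-R,R) for c in(0,.1)])+[p0[0],p0[1],0]
    for d in ds:
        q=proj(d,cs);a=np.clip(q.min(0).astype(int),0,None);b=np.minimum(q.max(0).astype(int),[640,400]);rois.append((a[0],b[0],a[1],b[1]))
    def cost(x):
        p=[x[0]/100,x[1]/100,x[2]/10];e=0
        for d,m,r in zip(ds,masks,rois):
            e+=((render(d,polys,zs,p,r,mode)-m[r[2]:r[3],r[0]:r[1]])**2).sum()
        return e
    x0=np.array([p0[0]*100,p0[1]*100,p0[2]*10]);best=None
    for k in(1.5,.5):
        sim=np.array([x0,x0+[k,0,0],x0+[0,k,0],x0+[0,0,2*k]])
        r=minimize(cost,x0,method="Nelder-Mead",options=dict(initial_simplex=sim,xatol=.003,fatol=1e-3));x0=r.x
    return np.array([r.x[0]*10,r.x[1]*10,np.degrees(r.x[2]/10)]),r.fun   # mm, deg
SC=[box(-68,20,-12,12),box(20,66,-22,22)];PL=[box(-78,-20,-22,22),box(-20,22,-13,13),box(22,62,-8,8)]
OP=[box(-48,22,-13,13),box(22,35,-22,22),box(35,90,-8,8)];PR=[box(-20,63,-10,10),box(-71,-20,-10,34)]
grow=lambda ps:[b+np.sign(b-b.mean(0))*.0015 for b in ps]
TOOL=dict(scaler=([SC[0]],),pliers=([box(-78,-20,-22,-7),box(-78,-20,7,22)],),opener=(OP[:2],))
def tools(ds,init,names=("scaler","pliers","opener")):
    out={}
    hs=dict(scaler=(15,45,.5),pliers=(340,12,.5),opener=(5,60,.4))
    for n in names:
        ms=[]
        for d in ds:
            m=cv2.dilate(hue(d,*hs[n]).astype(np.uint8),np.ones((3,3)))
            ms.append(np.clip((sat(d)-.15)/(.45),0,1)*m)
        out[n]=[fit(ds,ms,TOOL[n][0],[0,.012,.024],init[n],R=.08)]+[fit([d],[m],TOOL[n][0],[0,.012,.024],init[n],R=.08) for d,m in zip(ds,ms)]
    return out
def blobs(d,lo,hi,smin,box3=None,amin=2):
    m=hue(d,lo,hi,smin)
    n,l,st,c=cv2.connectedComponentsWithStats(m.astype(np.uint8))
    return [(c[i],st[i,4]) for i in range(1,n) if st[i,4]>=amin]
E
python3 - <<'E'
from H import *
ds=[pickle.load(open(f"pics/{c}0.pkl","rb")) for c in("top","side")]
f5=lambda r:[(np.round(a,2).tolist(),round(float(b),1)) for a,b in r]
blue=[]
for d in ds:
    f=d["frame"].astype(float);m=cv2.dilate(hue(d,200,240,.5).astype(np.uint8),np.ones((3,3)))
    b=np.clip((f[...,2]-f[...,0]),0,None)*m;blue.append(np.clip(b/np.percentile(b[b>60],60),0,1))
a=-.1
pk=dict(scaler=((.515,.075),SC),pliers=((.500,.024),PL),opener=((.500,-.034),OP),probe=((.517,-.085),PR))
for n,(c,ps) in pk.items():
    i=(*c,a);ms=[]
    for d,b in zip(ds,blue):
        k=render(d,grow(ps),[.012,.024],i,(0,640,0,400),"or");ms.append(b*(cv2.dilate(k,np.ones((9,9)))>.1))
    print("pocket",n,f5([fit(ds,ms,grow(ps),[.012,.024],i,"and"),*[fit([d],[m],grow(ps),[.012,.024],i,"and") for d,m in zip(ds,ms)]]))
init=dict(scaler=(.605,.25,-.1),pliers=(.405,.24,3.0),opener=(.39,.363,3.5))
for n,r in tools(ds,init).items(): print(n,f5(r))
for d,nm in zip(ds,("top","side")):
    print(nm,"green",[(np.round(c,1),n) for c,n in blobs(d,100,150,.5)],"red",[(np.round(c,1),n) for c,n in blobs(d,345,12,.6) if n<25])
    print("yellow",[(np.round(c,1),n) for c,n in blobs(d,45,65,.5,amin=4)],"blue",[(np.round(c,1),n) for c,n in blobs(d,205,235,.45,amin=4)])
E
```

```text
pocket scaler [([526.19, 99.06, -6.51], 322.9), ([525.71, 97.06, -6.18], 151.9), ([526.52, 100.18, -6.59], 163.9)]
pocket pliers [([525.92, 33.39, -6.7], 56.0), ([524.52, 33.22, -7.09], 20.2), ([526.25, 33.51, -6.83], 34.6)]
pocket opener [([488.43, -28.48, -6.73], 7.2), ([488.4, -28.68, -6.84], 1.3), ([489.09, -28.35, -6.8], 5.6)]
pocket probe [([506.83, -107.22, -6.37], 207.4), ([506.59, -106.2, -5.92], 105.7), ([506.91, -108.91, -6.71], 94.7)]
scaler [([597.61, 253.91, -14.43], 32.0), ([595.9, 254.66, -14.05], 6.3), ([598.03, 254.24, -13.45], 24.2)]
pliers [([390.9, 238.94, 168.93], 79.1), ([391.11, 241.38, 166.58], 19.1), ([390.89, 238.85, 168.94], 58.6)]
opener [([392.28, 363.49, 199.74], 289.3), ([390.52, 363.81, 199.31], 32.7), ([392.7, 363.38, 200.46], 253.7)]
top green [(array([376.2, 143. ]), np.int32(20)), (array([143.6, 186.8]), np.int32(175)), (array([411.4, 216.2]), np.int32(13)), (array([457. , 222.4]), np.int32(24))] red [(array([266. , 183.5]), np.int32(2))]
yellow [(array([345. , 181.5]), np.int32(12)), (array([374.5, 184.5]), np.int32(12)), (array([344.3, 187.5]), 
[... 1229 characters left out ...]
.9, 267.2]), np.int32(8)), (array([485. , 272.7]), np.int32(7)), (array([497.8, 273.9]), np.int32(17)), (array([490.8, 275.8]), np.int32(4)), (array([504.4, 274.6]), np.int32(5))] blue [(array([371.7, 189.4]), np.int32(262)), (array([317.2, 181.5]), np.int32(17)), (array([311.2, 181.5]), np.int32(8)), (array([306.9, 199.9]), np.int32(12)), (array([313.2, 200.5]), np.int32(13)), (array([309.5, 214.1]), np.int32(28)), (array([334.8, 234.6]), np.int32(235)), (array([330.2, 249.3]), np.int32(221)), (array([330. , 264.9]), np.int32(335)), (array([318.8, 280.4]), np.int32(370)), (array([243.3, 294.2]), np.int32(326)), (array([320.3, 292.6]), np.int32(142)), (array([183.6, 376.1]), np.int32(5115))]
```

```bash
python3 - <<'E'
from H import *
ds=[pickle.load(open(f"pics/{c}0.pkl","rb")) for c in("top","side")]
f5=lambda r:[(np.round(a,2).tolist(),round(float(b),1)) for a,b in r]
blue=[]
for d in ds:
    f=d["frame"].astype(float);m=cv2.dilate(hue(d,200,240,.5).astype(np.uint8),np.ones((3,3)))
    b=np.clip((f[...,2]-f[...,0]),0,None)*m;blue.append(b)
a=np.radians(-6.7)
pk=dict(scaler=((.525,.0985),SC),pliers=((.525,.0335),PL),opener=((.4885,-.0285),OP),probe=((.507,-.1085),PR))
for n,(c,ps) in pk.items():
    i=np.array([*c,a])
    for it in range(3):
        ms=[]
        for d,b in zip(ds,blue):
            k=render(d,grow(ps),[.012,.024],i,(0,640,0,400),"or");m=b*(cv2.dilate(k,np.ones((7,7)))>.1);ms.append(np.clip(m/np.percentile(m[m>50],60),0,1))
        r=[fit(ds,ms,grow(ps),[.012,.024],i,"and"),*[fit([d],[m],grow(ps),[.012,.024],i,"and") for d,m in zip(ds,ms)]]
        i=r[0][0]/[1000,1000,180/np.pi]
    print("pocket",n,f5(r))
init=dict(scaler=(.597,.254,-.25),pliers=(.391,.239,2.95),opener=(.391,.3635,3.48))
for n,i in init.items():
    for it in range(2):
        ms=[]
        for d in ds:
            k=render(d,TOOL[n][0],[0,.012,.024],i,(0,640,0,400),"or");ms.append(np.clip((sat(d)-.15)/.4,0,1)*(cv2.dilate(k,np.ones((5,5)))>.1))
        r=[fit(ds,ms,TOOL[n][0],[0,.012,.024],i),*[fit([d],[m],TOOL[n][0],[0,.012,.024],i) for d,m in zip(ds,ms)]]
        i=r[0][0]/[1000,1000,180/np.pi]
    print(n,f5(r))
t,s=ds
tg=plane(t,[[345,181.5],[374.5,184.5],[344.3,187.5],[373.5,190.5],[343.3,199.5],[372.5,202.5],[342.5,205.5],[372.2,208.5]],.068)
print("tags top",np.round(tg*1000,1).tolist(),"centres",tg[:4].mean(0),tg[4:].mean(0))
sg=plane(s,[[293.4,180.1],[299.4,180.4],[288,198],[294.1,198.6],[317.2,181.5],[311.2,181.5],[306.9,199.9],[313.2,200.5]],.060)
print("tags side",np.round(sg*1000,1).tolist(),"centres",sg[:4].mean(0),sg[4:].mean(0))
# boards
for nm,h,x,c in(("yel",(45,65,.5),.423,0),("blu",(205,235,.45),.357,0)):
    for d in ds:
        m=hue(d,*h);P=cloud(d);k=m&(abs(P[...,0]-x)<.04)&(abs(P[...,1]+.27)<.09)&(P[...,2]>.03)
        Q=P[k]; print(nm,len(Q),np.round(np.percentile(Q,[2,25,50,75,98],axis=0),3).tolist())
# basket grip & hook tips
print("grip top",plane(t,[411.4,216.2],.134),"side",plane(s,[326.3,147.9],.132))
K=hue(t,345,12,.35);P=cloud(t)
v,u=np.nonzero(K[175:200,235:285]);print("red px",list(zip(u+235,v+175)))
print("tips side",plane(s,[[285.9,221.9],[278.5,243.4]],.22))
E
```

```text
pocket scaler [([526.01, 99.85, -6.86], 4.7), ([525.42, 99.67, -6.68], 1.3), ([526.37, 100.11, -6.66], 2.9)]
pocket pliers [([526.38, 33.47, -6.64], 3.3), ([525.9, 33.31, -6.42], 1.3), ([526.78, 33.69, -6.71], 1.7)]
pocket opener [([488.4, -28.48, -6.74], 3.4), ([487.92, -28.66, -6.92], 1.2), ([488.83, -28.37, -6.81], 1.9)]
pocket probe [([506.38, -109.26, -6.63], 3.2), ([505.91, -109.3, -6.77], 1.1), ([506.88, -108.95, -6.69], 1.7)]
scaler [([597.2, 254.06, -14.92], 29.7), ([596.32, 255.0, -14.23], 4.7), ([597.83, 253.57, -14.6], 22.8)]
pliers [([390.96, 239.0, 168.93], 75.1), ([390.02, 240.17, 168.42], 16.9), ([391.11, 238.36, 169.38], 56.6)]
opener [([392.22, 363.43, 199.56], 89.3), ([391.12, 364.0, 197.45], 29.5), ([392.22, 363.43, 199.56], 56.8)]
tags top [[655.0, -223.7, 68.0], [644.2, -334.8, 68.0], [632.3, -221.1, 68.0], [621.5, -331.0, 68.0], [587.0, -217.4, 68.0], [576.2, -327.1, 68.0], [564.5, -214.4, 68.0], [553.7, -325.9, 68.0]] centres [ 0.63823015 -0.27767667  0.068     ] [ 0.57035689 -0.271199    0.068     ]
tags side [[646.7, -342.4, 60.0], [623.6, -341.5, 60.0], [65
[... 757 characters left out ...]
005178  0.134     ]] side [[ 0.52442854 -0.46329785  0.132     ]]
red px [(np.int64(241), np.int64(179)), (np.int64(242), np.int64(179)), (np.int64(243), np.int64(179)), (np.int64(241), np.int64(180)), (np.int64(242), np.int64(180)), (np.int64(243), np.int64(180)), (np.int64(241), np.int64(181)), (np.int64(242), np.int64(181)), (np.int64(243), np.int64(181)), (np.int64(266), np.int64(182)), (np.int64(265), np.int64(183)), (np.int64(266), np.int64(183)), (np.int64(267), np.int64(183)), (np.int64(265), np.int64(184)), (np.int64(266), np.int64(184)), (np.int64(267), np.int64(184)), (np.int64(266), np.int64(185))]
tips side [[0.63033816 0.06258143 0.22      ]
 [0.64182764 0.14528961 0.22      ]]
```

```bash
cat > go.py <<'E'
import sys,numpy as np
from plant import env
from scipy.spatial.transform import Rotation as Ro
# args: x y z(mm) yaw of jaw axis (tool y) deg; prints shift cm + rotvec rad from present pose
def go(x,y,z,al):
    o=env.observe();p=o["eef_pos"];R=o["tcp_rot"];a=np.radians(al)
    yt=np.array([np.cos(a),np.sin(a),0]);zt=np.array([0,0,-1.]);T=np.c_[np.cross(yt,zt),yt,zt]
    s=R.T@(np.array([x,y,z])/1000-p)*100;r=Ro.from_matrix(R.T@T).as_rotvec()
    print("shift",np.round(s,2).tolist(),"turn",np.round(r,3).tolist(),"deg",round(float(np.degrees(np.linalg.norm(r))),1),"rows~",int(np.ceil(max(np.linalg.norm(s)/6.25,np.degrees(np.linalg.norm(r))/10.7))))
def st():
    o=env.observe();R=o["tcp_rot"]
    print("t",round(o["clock"],2),"pos",np.round(o["eef_pos"]*1000,1),"yaw_y",round(float(np.degrees(np.arctan2(R[1,1],R[0,1]))),1),"tilt",np.round(R[:2,2],3),"F",np.round(o["ft_force"],1),"open",round(o["opening"]*1000,1),"j",np.round(o["joint_positions"],0))
if __name__=="__main__":
    st()
    for a in sys.argv[1:]: go(*map(float,a.split(",")))
E
python3 go.py 597,254.3,110,75.5
```

```text
t 1.7 pos [178.6 546.6 236. ] yaw_y 71.9 tilt [0. 0.] F [0.5 0.  0.6] open 91.2 j [71. 18. 90.  0. 72. -1.]
shift [-48.85, -14.79, 12.6] turn [0.0, -0.0, -0.063] deg 3.6 rows~ 9
```

Emit:
carry_out(
  increments=[
    [0.3,[-48.85,-14.8,12.6],[0,0,-0.063]],
    [0.3,[-48.85,-14.8,12.6],[0,0,-0.063]],
    [0.3,[-48.85,-14.8,12.6],[0,0,-0.063]],
    [0.3,[-48.85,-14.8,12.6],[0,0,-0.063]],
    [0.3,[-48.85,-14.8,12.6],[0,0,-0.063]],
    [0.3,[-48.85,-14.8,12.6],[0,0,-0.063]],
    [0.3,[-48.85,-14.8,12.6],[0,0,-0.063]],
    [0.3,[-48.85,-14.8,12.6],[0,0,-0.063]],
    [0.3,[-48.85,-14.8,12.6],[0,0,-0.063]],
    [0.3,[-48.85,-14.8,12.6],[0,0,-0.063]],
    [0.3,[-48.85,-14.8,12.6],[0,0,-0.063]],
    [0.3,[-48.85,-14.8,12.6],[0,0,-0.063]],
  ],
  newtons=40,
)

```text
clock: 3.2
eef_pos: [0.5959, 0.2555, 0.1107]
tcp_rot: [[-0.969, 0.248, 0.0], [0.248, 0.969, 0.001], [-0.0, 0.001, -1.0]]
ft_force: [0.2, -0.3, 0.9]
opening: 0.0637
```

```bash
python3 go.py 597,254.3,36.5,75.5; python3 - <<'E'
from H import *
from plant import env
for c in("top","side"):
    d=env.get_image(c);pickle.dump(d,open(f"pics/{c}1.pkl","wb"));cv2.imwrite(f"pics/{c}1.png",d["frame"][:,:,::-1])
d=pickle.load(open("pics/top1.pkl","rb"));t0=pickle.load(open("pics/top0.pkl","rb"))
init=dict(pliers=(.391,.239,2.95),opener=(.391,.3635,3.48))
for nm,d in(("top",d),("side",pickle.load(open("pics/side1.pkl","rb")))):
  for n,i in init.items():
    k=render(d,TOOL[n][0],[0,.012,.024],i,(0,640,0,400),"or");m=np.clip((sat(d)-.15)/.4,0,1)*(cv2.dilate(k,np.ones((5,5)))>.1)
    print(nm,n,fit([d],[m],TOOL[n][0],[0,.012,.024],i))
a=lambda f,r:cv2.resize(f[r[2]:r[3],r[0]:r[1],::-1],(400,500),interpolation=cv2.INTER_CUBIC)
s=pickle.load(open("pics/side1.pkl","rb"))
cv2.imwrite("pics/c.png",cv2.convertScaleAbs(np.hstack([a(pickle.load(open("pics/top1.pkl","rb"))["frame"],(180,340,120,320)),a(s["frame"],(200,360,200,400))]),alpha=1.4))
E
```

```text
t 3.2 pos [595.9 255.5 110.7] yaw_y 75.6 tilt [0.    0.001] F [ 0.2 -0.3  0.9] open 63.7 j [ 22.  30.  89.   0.  60. -53.]
shift [-0.13, -0.09, 7.42] turn [0.001, 0.0, 0.002] deg 0.1 rows~ 2
top pliers (array([389.83255579, 240.89267868, 167.67480187]), np.float64(35.32680697285993))
top opener (array([395.07613066, 358.98219348, 193.55562697]), np.float64(137.95447420321278))
side pliers (array([391.3838625 , 239.02371972, 168.54166337]), np.float64(52.92178195044049))
side opener (array([392.52223782, 363.21564538, 199.88872348]), np.float64(57.224892612170365))
```

View pics/c.png

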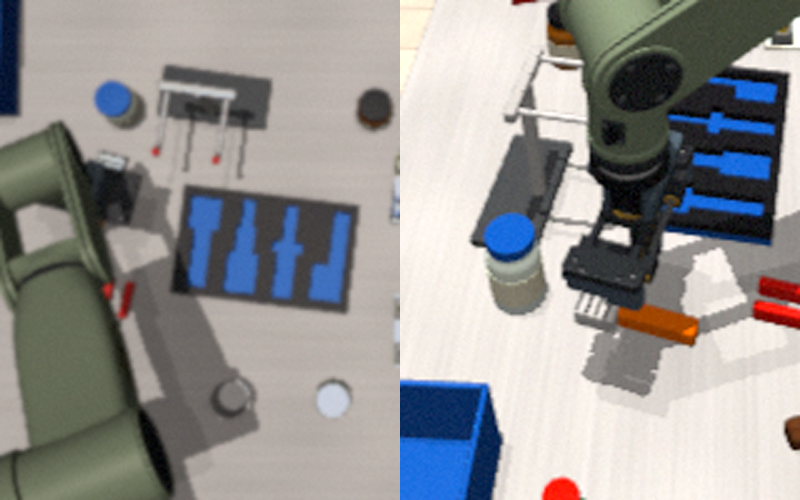

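Emit:
carry_out(
  increments=[
    [0.3,[-0.1,-0.1,4],[0,0,0]],
    [0.3,[-0.1,-0.1,7.4],[0,0,0]],
    [0.3,[-0.1,-0.1,7.4],[0,0,0]],
    [0.3,[-0.1,-0.1,7.4],[0,0,0]],
    [1,[-0.1,-0.1,7.4],[0,0,0]],
    [1,[-0.1,-0.1,7.4],[0,0,0]],
    [1,[-0.1,-0.1,7.4],[0,0,0]],
    [1,[-0.1,-0.1,7.4],[0,0,0]],
    [1,[-0.1,-0.1,7.4],[0,0,0]],
    [1,[-0.1,-0.1,7.4],[0,0,0]],
  ],
)

```text
clock: 4.55
eef_pos: [0.597, 0.2539, 0.0368]
tcp_rot: [[-0.969, 0.248, 0.001], [0.248, 0.969, 0.0], [-0.0, 0.0, -1.0]]
ft_force: [0.5, -0.7, 2.3]
opening: 0.0236
```

```bash
python3 go.py 595,254,100,75.5 526,115,100,83.25
```

```text
t 4.55 pos [597.  253.9  36.8] yaw_y 75.6 tilt [0.001 0.   ] F [ 0.5 -0.7  2.3] open 23.6 j [ 22.  35.  94.  -0.  52. -54.]
shift [0.19, -0.04, -6.32] turn [0.0, 0.0, 0.002] deg 0.1 rows~ 2
shift [3.42, -15.22, -6.33] turn [0.0, 0.0, -0.133] deg 7.6 rows~ 3
```

Emit:
carry_out(
  increments=[
    [1,[0,0,-3],[0,0,0]],
    [1,[0,0,-6],[0,0,0]],
    [1,[0.8,-4,-6.3],[0,0,-0.03]],
    [1,[1.5,-8,-6.3],[0,0,-0.06]],
    [1,[2.3,-12,-6.3],[0,0,-0.1]],
    [1,[3.06,-16.68,-6],[0,0,-0.133]],
    [1,[3.06,-16.68,-5],[0,0,-0.133]],
    [1,[3.06,-16.68,-5],[0,0,-0.133]],
    [1,[3.06,-16.68,-5],[0,0,-0.133]],
  ],
)

```text
clock: 5.68
eef_pos: [0.5265, 0.1008, 0.0866]
tcp_rot: [[-0.993, 0.117, 0.001], [0.117, 0.993, 0.001], [-0.001, 0.001, -1.0]]
ft_force: [-0.2, 0.1, -2.5]
opening: 0.0237
```

```bash
python3 go.py 526,99.9,60,83.25; python3 - <<'E'
from H import *
from plant import env
P=[]
for c in("top","side"):
    d=env.get_image(c);pickle.dump(d,open(f"pics/{c}2.pkl","wb"));P.append(d)
a=lambda f,r:cv2.resize(f[r[2]:r[3],r[0]:r[1],::-1],(400,500),interpolation=cv2.INTER_CUBIC)
cv2.imwrite("pics/d.png",cv2.convertScaleAbs(np.hstack([a(P[0]["frame"],(225,345,140,290)),a(P[1]["frame"],(260,380,200,350))]),alpha=1.4))
E
```

```text
t 5.67 pos [526.5 100.8  86.6] yaw_y 83.3 tilt [0.001 0.001] F [-0.2  0.1 -2.5] open 23.7 j [ 10.  23. 107.   0.  50. -74.]
shift [0.04, -0.1, 2.66] turn [0.001, 0.001, 0.001] deg 0.1 rows~ 1
```

View pics/d.png

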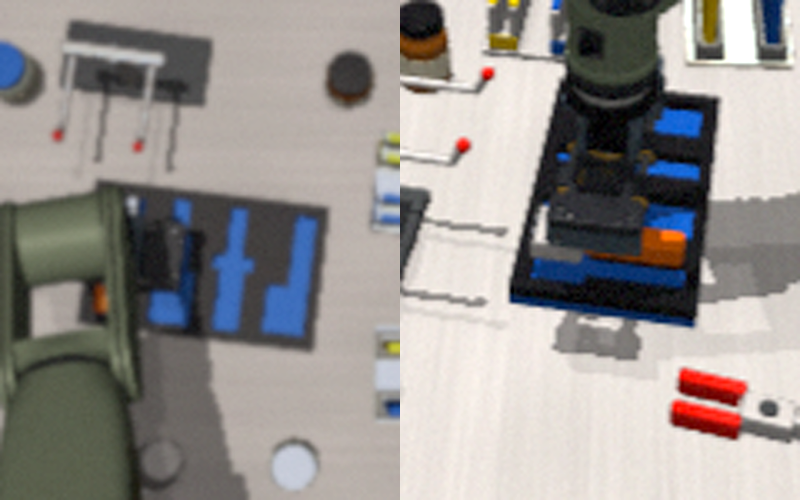

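Emit:
carry_out(
  increments=[
    [1,[0.04,-0.09,1.8],[0,0,0]],
    [1,[0.04,-0.09,2.2],[0,0,0]],
    [1,[0.04,-0.09,2.6],[0,0,0]],
    [1,[0.04,-0.09,2.9],[0,0,0]],
    [1,[0.04,-0.09,3.2],[0,0,0]],
    [1,[0.04,-0.09,3.2],[0,0,0]],
  ],
)

```text
clock: 6.52
eef_pos: [0.5259, 0.1, 0.0547]
tcp_rot: [[-0.993, 0.117, 0.001], [0.117, 0.993, 0.0], [-0.001, 0.001, -1.0]]
ft_force: [-0.2, 0.1, -1.6]
opening: 0.0232
```

```bash
python3 go.py 526,99.9,48.8,83.25
```

```text
t 6.53 pos [525.9 100.   54.7] yaw_y 83.3 tilt [0.001 0.   ] F [-0.2  0.1 -1.6] open 23.2 j [ 10.  25. 109.   0.  46. -74.]
shift [-0.01, -0.01, 0.59] turn [0.001, 0.001, 0.001] deg 0.1 rows~ 1
```

Emit:
carry_out(
  increments=[
    [1,[0,0,0.4],[0,0,0]],
    [1,[0,0,0.6],[0,0,0]],
    [1,[0,0,0.68],[0,0,0]],
    [1,[0,0,0.68],[0,0,0]],
  ],
)

```text
clock: 7.02
eef_pos: [0.5258, 0.0999, 0.0487]
tcp_rot: [[-0.993, 0.117, 0.001], [0.117, 0.993, 0.0], [-0.001, 0.0, -1.0]]
ft_force: [-2.5, -0.4, 4.6]
opening: 0.0237
```

Emit:
carry_out(
  increments=[
    [0.5,[0,0,0],[0,0,0]],
    [0.5,[0,0,0],[0,0,0]],
    [0.5,[0,0,0],[0,0,0]],
    [0.5,[0,0,-4],[0,0,0]],
    [1,[0,0,-4],[0,0,0]],
    [1,[0,0,-4],[0,0,0]],
    [1,[0,0,-4],[0,0,0]],
    [1,[0,0,-4],[0,0,0]],
    [1,[0,0,-4],[0,0,0]],
  ],
)

```text
clock: 8.15
eef_pos: [0.5256, 0.0999, 0.0883]
tcp_rot: [[-0.993, 0.117, 0.0], [0.117, 0.993, 0.0], [-0.0, 0.0, -1.0]]
ft_force: [0.1, -0.1, 0.5]
opening: 0.0005
```

Emit:
carry_out(
  increments=[
    [1,[0,0,2.5],[0,0,0]],
    [1,[0,0,2.9],[0,0,0]],
    [1,[0,0,3.05],[0,0,0]],
    [1,[0,0,3.12],[0,0,0]],
    [1,[0,0,3.2],[0,0,0]],
    [1,[0,0,3.2],[0,0,0]],
  ],
)

```text
clock: 8.9
eef_pos: [0.5245, 0.0997, 0.0583]
tcp_rot: [[-0.993, 0.117, -0.002], [0.117, 0.993, -0.0], [0.002, -0.0, -1.0]]
ft_force: [-6.5, -0.9, 14.1]
opening: 0.0004
```

```bash
python3 go.py 391,239.2,110,79; python3 - <<'E'
from H import *
from plant import env
d=env.get_image("side");f=lambda p:fit([d],[np.clip((sat(d)-.15)/.4,0,1)*(cv2.dilate(render(d,TOOL[p[0]][0],[0,.012,.024],p[1],(0,640,0,400),"or"),np.ones((5,5)))>.1)],TOOL[p[0]][0],[0,.012,.024],p[1])
for p in(("pliers",(.391,.239,2.95)),("opener",(.391,.3635,3.48)),("scaler",(.526,.0999,-.118))): print(p[0],f(p))
E
```

```text
t 8.9 pos [524.5  99.7  58.3] yaw_y 83.3 tilt [-0.002 -0.   ] F [-6.5 -0.9 14.1] open 0.4 j [ 10.  25. 109.   0.  47. -74.]
shift [14.9, 12.3, -5.15] turn [-0.0, -0.002, 0.075] deg 4.3 rows~ 4
pliers (array([391.30007751, 237.86823186, 169.70883834]), np.float64(57.56901710461146))
opener (array([392.52223782, 363.21564538, 199.88872348]), np.float64(57.77190136137052))
scaler (array([ 5.23766321e+02,  9.58461538e+01, -3.01909554e-01]), np.float64(110.31232497513044))
```

Emit:
carry_out(
  increments=[
    [1,[0,0,-5],[0,0,0]],
    [0.3,[4,3.3,-5.2],[0,0,0.02]],
    [0.3,[9,7.4,-5.2],[0,0,0.05]],
    [0.3,[14.9,12.3,-5.2],[0,0,0.075]],
    [0.3,[14.9,12.3,-3],[0,0,0.075]],
    [0.3,[14.9,12.3,0],[0,0,0.075]],
    [0.3,[14.9,12.3,0],[0,0,0.075]],
    [0.3,[14.9,12.3,0],[0,0,0.075]],
    [0.3,[14.9,12.3,0],[0,0,0.075]],
  ],
)

```text
clock: 10.07
eef_pos: [0.3919, 0.2395, 0.0596]
tcp_rot: [[-0.981, 0.191, 0.0], [0.191, 0.981, 0.001], [-0.0, 0.001, -1.0]]
ft_force: [1.0, 0.3, 0.0]
opening: 0.0638
```

```bash
python3 go.py 391,239.2,36.5,79
```

```text
t 10.07 pos [391.9 239.5  59.6] yaw_y 79.0 tilt [0.    0.001] F [1.  0.3 0. ] open 63.8 j [ 30.  19. 118.   0.  42. -49.]
shift [0.08, -0.05, 2.31] turn [0.001, 0.0, -0.001] deg 0.1 rows~ 1
```

Emit:
carry_out(
  increments=[
    [0.3,[0.08,-0.05,2.3],[0,0,0]],
    [0.3,[0.08,-0.05,2.3],[0,0,0]],
    [0.3,[0.08,-0.05,2.3],[0,0,0]],
    [1,[0.08,-0.05,2.3],[0,0,0]],
    [1,[0.08,-0.05,2.3],[0,0,0]],
    [1,[0.08,-0.05,2.3],[0,0,0]],
    [1,[0.08,-0.05,2.3],[0,0,0]],
    [1,[0.08,-0.05,2.3],[0,0,0]],
  ],
)

```text
clock: 11.08
eef_pos: [0.391, 0.2392, 0.0367]
tcp_rot: [[-0.982, 0.191, 0.0], [0.191, 0.982, 0.001], [-0.0, 0.001, -1.0]]
ft_force: [-0.4, -0.3, 2.0]
opening: 0.0255
```

```bash
python3 go.py 391,239.2,100,79
```

```text
t 11.07 pos [391.  239.2  36.7] yaw_y 79.0 tilt [0.    0.001] F [-0.4 -0.3  2. ] open 25.5 j [ 30.  21. 120.   0.  39. -49.]
shift [-0.0, 0.01, -6.33] turn [0.001, 0.0, -0.001] deg 0.1 rows~ 2
```

Emit:
carry_out(
  increments=[
    [1,[0,0,-4],[0,0,0]],
    [1,[0,0,-7],[0,0,0]],
    [1,[0,0,-7],[0,0,0.18]],
    [1,[0,0,-7],[0,0,0.36]],
    [1,[0,0,-7],[0,0,0.54]],
    [1,[0,0,-7],[0,0,0.72]],
    [1,[0,0,-7],[0,0,0.9]],
    [1,[0,0,-7],[0,0,1.08]],
    [1,[0,0,-7],[0,0,1.26]],
    [1,[0,0,-7],[0,0,1.44]],
    [1,[0,0,-7],[0,0,1.6]],
    [1,[0,0,-7],[0,0,1.6]],
  ],
)

```text
clock: 12.58
eef_pos: [0.3906, 0.2389, 0.1063]
tcp_rot: [[0.218, 0.976, -0.001], [0.976, -0.218, 0.001], [0.0, -0.001, -1.0]]
ft_force: [0.7, 0.3, -1.9]
opening: 0.0254
```

```bash
python3 go.py 526,33.5,110,263.3 
```

```text
t 12.57 pos [390.6 238.9 106.3] yaw_y -12.6 tilt [-0.001  0.001] F [ 0.7  0.3 -1.9] open 25.4 j [ 30.  15. 115.   0.  49.  43.]
shift [-17.09, 17.69, -0.39] turn [-0.001, 0.0, 1.468] deg 84.1 rows~ 8
```

Emit:
carry_out(
  increments=[
    [1,[-2,2,-0.4],[0,0,0.18]],
    [1,[-4.5,4.5,-0.4],[0,0,0.36]],
    [1,[-7,7.2,-0.4],[0,0,0.54]],
    [1,[-9.5,9.8,-0.4],[0,0,0.72]],
    [1,[-12,12.4,-0.4],[0,0,0.9]],
    [1,[-14.5,15,-0.4],[0,0,1.08]],
    [1,[-16,16.6,-0.4],[0,0,1.26]],
    [1,[-17.09,17.69,-0.2],[0,0,1.42]],
    [1,[-17.09,17.69,1],[0,0,1.468]],
    [1,[-17.09,17.69,2.6],[0,0,1.468]],
    [1,[-17.09,17.69,2.6],[0,0,1.468]],
    [1,[-17.09,17.69,2.6],[0,0,1.468]],
  ],
)

```text
clock: 14.08
eef_pos: [0.5262, 0.0336, 0.0804]
tcp_rot: [[0.993, -0.116, -0.0], [-0.116, -0.993, 0.001], [-0.0, -0.001, -1.0]]
ft_force: [0.4, -0.1, -1.7]
opening: 0.0255
```

```bash
python3 go.py 526.1,33.5,54.7,263.3 
```

```text
t 14.07 pos [526.2  33.6  80.4] yaw_y -96.6 tilt [-0.     0.001] F [ 0.4 -0.1 -1.7] open 25.5 j [  2.  23. 108.   0.  49.  99.]
shift [-0.01, 0.01, 2.57] turn [-0.001, 0.0, 0.001] deg 0.1 rows~ 1
```

Emit:
carry_out(
  increments=[
    [1,[0,0,1.2],[0,0,0]],
    [1,[0,0,1.7],[0,0,0]],
    [1,[0,0,2],[0,0,0]],
    [1,[0,0,2.3],[0,0,0]],
    [1,[0,0,2.57],[0,0,0]],
    [1,[0,0,2.57],[0,0,0]],
  ],
)

```text
clock: 14.82
eef_pos: [0.5255, 0.0335, 0.0542]
tcp_rot: [[0.993, -0.115, -0.002], [-0.115, -0.993, 0.0], [-0.002, -0.0, -1.0]]
ft_force: [-2.5, 0.6, -3.6]
opening: 0.0257
```

Emit:
carry_out(
  increments=[
    [1,[0,0,0.3],[0,0,0]],
    [1,[0,0,0.5],[0,0,0]],
    [1,[0,0,0.62],[0,0,0]],
    [1,[0,0,0.62],[0,0,0]],
  ],
)

```text
clock: 15.32
eef_pos: [0.5255, 0.0335, 0.0487]
tcp_rot: [[0.993, -0.115, -0.002], [-0.115, -0.993, 0.0], [-0.002, -0.0, -1.0]]
ft_force: [-3.6, 0.2, 4.8]
opening: 0.0254
```

Home (48.7). Release, then press with closed fingers.

Emit:
carry_out(
  increments=[
    [0.5,[0,0,0],[0,0,0]],
    [0.5,[0,0,0],[0,0,0]],
    [0.5,[0,0,0],[0,0,0]],
    [0.5,[0,0,-3],[0,0,0]],
    [1,[0,0,-3],[0,0,0]],
    [1,[0,0,-3],[0,0,0]],
    [1,[0,0,-3],[0,0,0]],
    [1,[0,0,-3],[0,0,0]],
    [1,[0,0,-1.5],[0,0,0]],
    [1,[0,0,-0.95],[0,0,0]],
    [1,[0,0,-0.8],[0,0,0]],
    [1,[0,0,-0.8],[0,0,0]],
  ],
)

```text
clock: 16.82
eef_pos: [0.5245, 0.0335, 0.0582]
tcp_rot: [[0.993, -0.115, -0.004], [-0.115, -0.993, 0.0], [-0.004, 0.0, -1.0]]
ft_force: [-6.9, -0.6, 19.5]
opening: 0.0004
```

```bash
python3 go.py 391.9,363.6,110,288.8; python3 - <<'E'
from H import *
from plant import env
for c in("side","top"):
  d=env.get_image(c);f=lambda p:fit([d],[np.clip((sat(d)-.15)/.4,0,1)*(cv2.dilate(render(d,TOOL[p[0]][0],[0,.012,.024],p[1],(0,640,0,400),"or"),np.ones((5,5)))>.1)],TOOL[p[0]][0],[0,.012,.024],p[1])
  print(c,f(("opener",(.391,.3635,3.48))))
E
```

```text
t 16.82 pos [524.5  33.5  58.2] yaw_y -96.6 tilt [-0.004  0.   ] F [-6.9 -0.6 19.5] open 0.4 j [  2.  24. 110.   0.  46.  99.]
shift [-16.99, -31.26, -5.12] turn [-0.001, 0.004, -0.444] deg 25.4 rows~ 6
side (array([392.58312731, 363.42072359, 200.41504699]), np.float64(58.354362060564064))
top (array([391.31097026, 364.29300603, 198.83099238]), np.float64(31.08622481613573))
```

Emit:
carry_out(
  increments=[
    [1,[0,0,-5],[0,0,0]],
    [0.3,[-2,-4,-6.2],[0,0,-0.1]],
    [0.3,[-5,-9,-6.2],[0,0,-0.25]],
    [0.3,[-8,-14.5,-6.2],[0,0,-0.4]],
    [0.3,[-11,-20,-6.2],[0,0,-0.456]],
    [0.3,[-14,-25.6,-6.2],[0,0,-0.456]],
    [0.3,[-16.97,-31.26,-6.2],[0,0,-0.456]],
    [0.3,[-16.97,-31.26,-3],[0,0,-0.456]],
    [0.3,[-16.97,-31.26,0],[0,0,-0.456]],
    [0.3,[-16.97,-31.26,0],[0,0,-0.456]],
    [0.3,[-16.97,-31.26,0],[0,0,-0.456]],
    [0.3,[-16.97,-31.26,0],[0,0,-0.456]],
  ],
)

```text
clock: 18.42
eef_pos: [0.3927, 0.364, 0.06]
tcp_rot: [[0.943, 0.334, -0.002], [0.334, -0.943, 0.002], [-0.001, -0.002, -1.0]]
ft_force: [0.1, 0.7, 0.4]
opening: 0.0636
```

```bash
python3 go.py 392,363.7,36.5,289.4; python3 - <<'E'
from H import *
from plant import env
for c in("side","top"):
  d=env.get_image(c);pickle.dump(d,open(f"pics/{c}3.pkl","wb"))
s=d=pickle.load(open("pics/side3.pkl","rb"));t=pickle.load(open("pics/top3.pkl","rb"))
a=lambda f,r:cv2.resize(f[r[2]:r[3],r[0]:r[1],::-1],(400,500),interpolation=cv2.INTER_CUBIC)
cv2.imwrite("pics/e.png",cv2.convertScaleAbs(np.hstack([a(t["frame"],(225,345,140,290)),a(s["frame"],(290,450,200,400))]),alpha=1.4))
E
```

```text
t 18.43 pos [392.7 364.   60. ] yaw_y -70.5 tilt [-0.002  0.002] F [0.1 0.7 0.4] open 63.6 j [ 42.  25. 108.   0.  47. 112.]
shift [-0.08, 0.01, 2.35] turn [-0.002, 0.001, 0.001] deg 0.2 rows~ 1
```

View pics/e.png

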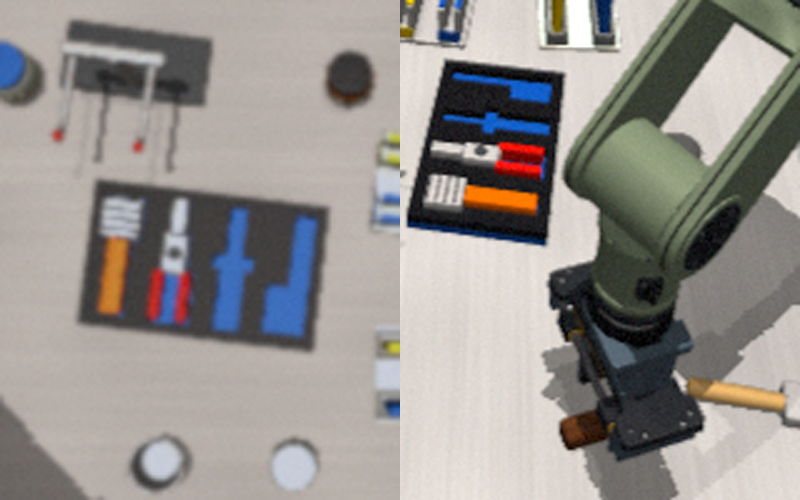

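Emit:
carry_out(
  increments=[
    [0.3,[-0.08,0,2.35],[0,0,0]],
    [0.3,[-0.08,0,2.35],[0,0,0]],
    [0.3,[-0.08,0,2.35],[0,0,0]],
    [1,[-0.08,0,2.35],[0,0,0]],
    [1,[-0.08,0,2.35],[0,0,0]],
    [1,[-0.08,0,2.35],[0,0,0]],
    [1,[-0.08,0,2.35],[0,0,0]],
    [1,[-0.08,0,2.35],[0,0,0]],
  ],
)

```text
clock: 19.52
eef_pos: [0.3917, 0.3636, 0.0364]
tcp_rot: [[0.943, 0.334, -0.002], [0.334, -0.943, 0.002], [-0.001, -0.002, -1.0]]
ft_force: [-0.7, -0.1, 1.1]
opening: 0.0251
```

```bash
python3 go.py 488.3,-28.5,106,83.3
```

```text
t 19.52 pos [391.7 363.6  36.4] yaw_y -70.5 tilt [-0.002  0.002] F [-0.7 -0.1  1.1] open 25.1 j [ 42.  27. 110.   0.  44. 112.]
shift [-3.99, 40.17, -7.04] turn [-0.002, -0.003, -2.684] deg 153.8 rows~ 15
```

Emit:
carry_out(
  increments=[
    [1,[0,0,-4],[0,0,0]],
    [1,[0,0,-8],[0,0,-0.1]],
    [1,[0,1,-8],[0,0,-0.28]],
    [1,[-0.3,3,-8],[0,0,-0.46]],
    [1,[-0.5,6,-8],[0,0,-0.64]],
    [1,[-0.8,9,-8],[0,0,-0.82]],
    [1,[-1.1,12,-8],[0,0,-1.0]],
    [1,[-1.4,15,-8],[0,0,-1.18]],
    [1,[-1.7,18,-8],[0,0,-1.36]],
    [1,[-2,20,-8],[0,0,-1.5]],
    [1,[-2,20,-8],[0,0,-1.5]],
  ],
)

```text
clock: 20.9
eef_pos: [0.4395, 0.1672, 0.1157]
tcp_rot: [[-0.263, 0.965, -0.003], [0.965, 0.263, 0.001], [0.002, -0.002, -1.0]]
ft_force: [0.3, -0.6, -1.4]
opening: 0.0258
```

```bash
python3 go.py 488.3,-28.5,80,83.3
```

```text
t 20.9 pos [439.5 167.2 115.7] yaw_y 15.2 tilt [-0.003  0.001] F [ 0.3 -0.6 -1.4] open 25.8 j [ 19.  16. 113.   0.  51.   4.]
shift [-20.17, -0.43, 3.53] turn [-0.001, -0.003, -1.188] deg 68.1 rows~ 7
```

Emit:
carry_out(
  increments=[
    [1,[-3,0,0],[0,0,-0.18]],
    [1,[-7,-0.1,0],[0,0,-0.36]],
    [1,[-11,-0.2,0],[0,0,-0.54]],
    [1,[-15,-0.3,0],[0,0,-0.72]],
    [1,[-18,-0.4,0],[0,0,-0.9]],
    [1,[-20.17,-0.43,0],[0,0,-1.08]],
    [1,[-20.17,-0.43,1],[0,0,-1.188]],
    [1,[-20.17,-0.43,3.5],[0,-0.003,-1.188]],
    [1,[-20.17,-0.43,3.5],[0,-0.003,-1.188]],
    [1,[-20.17,-0.43,3.5],[0,-0.003,-1.188]],
  ],
)

```text
clock: 22.15
eef_pos: [0.4889, -0.028, 0.0808]
tcp_rot: [[-0.993, 0.117, 0.0], [0.117, 0.993, -0.0], [-0.0, -0.0, -1.0]]
ft_force: [0.6, 0.5, -1.2]
opening: 0.0257
```

```bash
python3 go.py 488.3,-28.5,54.7,83.3
```

```text
t 22.15 pos [488.9 -28.   80.8] yaw_y 83.3 tilt [ 0. -0.] F [ 0.6  0.5 -1.2] open 25.7 j [ -5.  20. 113.  -0.  47. -88.]
shift [0.05, -0.05, 2.61] turn [-0.0, 0.0, 0.0] deg 0.0 rows~ 1
```

Emit:
carry_out(
  increments=[
    [1,[0.05,-0.05,1.2],[0,0,0]],
    [1,[0.05,-0.05,1.7],[0,0,0]],
    [1,[0.05,-0.05,2],[0,0,0]],
    [1,[0.05,-0.05,2.3],[0,0,0]],
    [1,[0.05,-0.05,2.6],[0,0,0]],
    [1,[0.05,-0.05,2.6],[0,0,0]],
  ],
)

```text
clock: 22.9
eef_pos: [0.4882, -0.0285, 0.0546]
tcp_rot: [[-0.993, 0.117, -0.0], [0.117, 0.993, -0.0], [0.0, -0.0, -1.0]]
ft_force: [-0.3, -0.6, -2.1]
opening: 0.026
```

Emit:
carry_out(
  increments=[
    [1,[0,0,0.3],[0,0,0]],
    [1,[0,0,0.55],[0,0,0]],
    [1,[0,0,0.65],[0,0,0]],
    [1,[0,0,0.65],[0,0,0]],
  ],
)

```text
clock: 23.4
eef_pos: [0.4881, -0.0285, 0.0484]
tcp_rot: [[-0.993, 0.117, -0.001], [0.117, 0.993, -0.0], [0.001, -0.0, -1.0]]
ft_force: [-2.1, -0.6, 3.0]
opening: 0.0257
```

Emit:
carry_out(
  increments=[
    [0.5,[0,0,0],[0,0,0]],
    [0.5,[0,0,0],[0,0,0]],
    [0.5,[0,0,0],[0,0,0]],
    [0.5,[0,0,-3],[0,0,0]],
    [1,[0,0,-3],[0,0,0]],
    [1,[0,0,-3],[0,0,0]],
    [1,[0,0,-3],[0,0,0]],
    [1,[0,0,-3],[0,0,0]],
    [1,[0,0,-1.5],[0,0,0]],
    [1,[0,0,-0.9],[0,0,0]],
    [1,[0,0,-0.8],[0,0,0]],
    [1,[0,0,-0.8],[0,0,0]],
  ],
)

```text
clock: 24.9
eef_pos: [0.4873, -0.0284, 0.0582]
tcp_rot: [[-0.993, 0.117, -0.002], [0.117, 0.993, -0.0], [0.002, -0.0, -1.0]]
ft_force: [-6.1, 1.3, 19.1]
opening: 0.0004
```

```bash
python3 - <<'E'
from H import *
from plant import env
for c in("top","side"):
    d=env.get_image(c);pickle.dump(d,open(f"pics/{c}4.pkl","wb"))
    P=cloud(d)
    for nm,h in(("yel",(45,65,.5)),("blu",(205,235,.45))):
        m=hue(d,*h)&(P[...,0]>.53)&(P[...,0]<.69)&(P[...,1]<-.19)&(P[...,1]>-.36)
        n,l,st,ce=cv2.connectedComponentsWithStats(m.astype(np.uint8))
        for i in range(1,n):
            if st[i,4]>3: Q=P[l==i];print(c,nm,st[i,4],np.round(Q.mean(0)*1000,1),"zspan",np.round(np.percentile(Q[:,2],[5,95])*1000),np.round(ce[i],1))
    for nm,h,x in(("yel",(45,65,.5),.423),("blu",(205,235,.45),.357)):
        k=hue(d,*h)&(abs(P[...,0]-x)<.04)&(abs(P[...,1]+.27)<.09)&(P[...,2]>.03);Q=P[k]*1000
        if c=="side": E=Q[Q[:,1]>np.percentile(Q[:,1],98)-10];E=E[E[:,2]<140]; print(nm,"end face x(z)",np.polyfit(E[:,2]-148,E[:,0],1),len(E),E.mean(0))
        v,u=np.nonzero(k)
        if c=="top":
            a=plane(d,np.c_[u,v],.148)*1000;w=sat(d)[k];pf=np.polyfit(a[:,1],a[:,0],1)
            print(nm,"top face centroid",a.mean(0),"slope dx/dy",pf[0],"ends y",a[:,1].min(),a[:,1].max(),"xspan",np.ptp(a[:,0]-np.polyval(pf,a[:,1])))
            # fit top edge
            i=(a[:,0].mean()/1000,a[:,1].mean()/1000,-pf[0])
            kk=cv2.dilate(k.astype(np.uint8),np.ones((3,3)));M=np.clip((sat(d)-.15)/.5,0,1)*kk
            print("  fit",fit([d],[M],[box(-6,6,-65,65)],[.148],i))
E
```

```text
top yel 11 [ 654.3 -224.5   72.4] zspan [67. 80.] [345.3 181.5]
top yel 12 [ 644.3 -335.    66.9] zspan [61. 74.] [374.5 184.5]
top yel 10 [ 631.6 -220.2   70.9] zspan [67. 75.] [344.1 187.6]
top yel 12 [ 621.3 -330.8   69.6] zspan [63. 77.] [373.5 190.5]
top blu 11 [ 586.6 -217.1   71.4] zspan [66. 78.] [343.3 199.5]
top blu 11 [ 575.8 -325.8   71.9] zspan [68. 78.] [372.3 202.5]
top blu 12 [ 564.4 -214.4   68.9] zspan [62. 77.] [342.5 205.5]
top blu 12 [ 553.5 -324.8   70.9] zspan [66. 76.] [372.  208.5]
yel top face centroid [ 422.87757039 -267.57377521  148.        ] slope dx/dy -0.003728848950817427 ends y -330.02477664478704 -205.1567415419303 xspan 7.1029890055928036
  fit (array([ 4.23340011e+02, -2.67471700e+02,  2.35582687e-01]), np.float64(1.1645760106768508))
blu top face centroid [ 357.31369421 -267.93288914  148.        ] slope dx/dy 0.0007503388173748862 ends y -329.77184608047 -205.2363740157979 xspan 11.082584101136888
  fit (array([ 357.86883145, -268.50735957,   -0.48925543]), np.float64(4.4831477366422074))
side yel 9 [ 644.5 -327.3   70.9] zspan [68. 75.] [293.6 180.2]
side yel 9 [ 621.9 -328.6   70.7] zspan [67. 75.] [299.6 180.2]
side yel 12 [ 655.7 -221.6   70.1] zspan [67. 72.] [288.1 198.1]
side yel 21 [ 635.1 -235.3   57.8] zspan [14. 73.] [294.2 198.5]
side yel 30 [ 646.8 -202.7   19.6] zspan [11. 29.] [290.6 212.2]
side blu 12 [ 553.3 -325.9   69.9] zspan [66. 73.] [317.7 181.3]
side blu 8 [ 577.3 -322.7   70.6] zspan [69. 72.] [311.2 181.5]
side blu 12 [ 587.8 -213.8   70.7] zspan [67. 74.] [306.9 199.9]
side blu 13 [ 565.5 -218.5   65.1] zspan [44. 72.] [313.2 200.5]
side blu 28 [ 577.7 -195.2   19.8] zspan [11. 26.] [309.5 214.1]
yel end face x(z) [1.47830204e-02 4.24844389e+02] 65 [ 423.89669534 -205.24542665   83.8930797 ]
blu end face x(z) [1.06174568e-02 3.57139197e+02] 66 [ 356.44912703 -206.92052213   83.00605184]
```

Emit:
carry_out(
  increments=[
    [1,[0,0,-6],[0,0,0]],
    [0.3,[0,0,-12],[0,0,0.18]],
    [0.3,[0,0,-15],[0,0,0.36]],
    [0.3,[0,0,-15],[0,0,0.54]],
    [0.3,[0,0,-15],[0,0,0.72]],
    [0.3,[0,0,-15],[0,0,0.9]],
    [0.3,[0,0,-15],[0,0,1.08]],
    [0.3,[0,0,-15],[0,0,1.26]],
    [0.3,[0,0,-15],[0,0,1.44]],
    [0.3,[0,0,-15],[0,0,1.454]],
  ],
)

```text
clock: 26.25
eef_pos: [0.4874, -0.0284, 0.208]
tcp_rot: [[-0.001, 1.0, -0.002], [1.0, 0.001, -0.0], [-0.0, -0.002, -1.0]]
ft_force: [0.1, -0.2, 0.2]
opening: 0.0639
```

```bash
python3 go.py 424,-267.5,210,0
```

```text
t 26.25 pos [487.4 -28.4 208. ] yaw_y 0.1 tilt [-0.002 -0.   ] F [ 0.1 -0.2  0.2] open 63.9 j [ -5.  12. 103.  -0.  65.  -5.]
shift [-23.9, -6.37, -0.18] turn [-0.002, 0.0, 0.001] deg 0.1 rows~ 4
```

Emit:
carry_out(
  increments=[
    [0.3,[-6,-1.6,-0.2],[0,0,0]],
    [0.3,[-12,-3.2,-0.2],[0,0,0]],
    [0.3,[-18,-4.8,-0.2],[0,0,0]],
    [0.3,[-23.9,-6.37,-0.2],[0,0,0]],
    [0.3,[-23.9,-6.37,0],[0,0,0]],
    [0.3,[-23.9,-6.37,0],[0,0,0]],
    [0.3,[-23.9,-6.37,3],[0,0,0]],
    [0.3,[-23.9,-6.37,6.5],[0,0,0]],
    [0.3,[-23.9,-6.37,6.5],[0,0,0]],
    [0.3,[-23.9,-6.37,6.5],[0,0,0]],
  ],
)

```text
clock: 27.5
eef_pos: [0.425, -0.2669, 0.1444]
tcp_rot: [[-0.003, 1.0, -0.001], [1.0, 0.003, -0.001], [-0.001, -0.001, -1.0]]
ft_force: [0.5, 0.5, 0.7]
opening: 0.0638
```

Emit:
carry_out(
  increments=[
    [1,[0,0,0],[0,0,0]],
    [1,[0,0,0],[0,0,0]],
    [1,[0,0,0],[0,0,0]],
    [1,[0,0,0],[0,0,0]],
    [1,[0,0,0],[0,0,0]],
    [1,[0,0,0],[0,0,0]],
    [1,[0,0,0],[0,0,0]],
  ],
)

```text
clock: 28.38
eef_pos: [0.4249, -0.2669, 0.1443]
tcp_rot: [[-0.003, 1.0, -0.001], [1.0, 0.003, -0.001], [-0.001, -0.001, -1.0]]
ft_force: [-0.6, -0.3, 0.2]
opening: 0.0117
```

```bash
python3 go.py 424,-267.5,240,0 638.5,-277,240,-5.6
```

```text
t 28.38 pos [ 424.9 -266.9  144.3] yaw_y 0.2 tilt [-0.001 -0.001] F [-0.6 -0.3  0.2] open 11.7 j [-33.  16. 107.  -0.  57. -34.]
shift [-0.07, -0.1, -9.57] turn [-0.001, 0.001, 0.003] deg 0.2 rows~ 2
shift [-1.09, 21.35, -9.59] turn [-0.001, 0.001, 0.101] deg 5.8 rows~ 4
```

Emit:
carry_out(
  increments=[
    [1,[0,0,-3],[0,0,0]],
    [1,[0,0,-6],[0,0,0]],
    [1,[0,0,-9.6],[0,0,0]],
    [1,[0,0,-9.6],[0,0,0]],
    [1,[-0.2,4,-9.6],[0,0,0.02]],
    [1,[-0.4,8,-9.6],[0,0,0.04]],
    [1,[-0.6,12,-9.6],[0,0,0.06]],
    [1,[-0.8,16,-9.6],[0,0,0.08]],
    [1,[-1.0,20,-9.6],[0,0,0.1]],
    [1,[-1.09,21.35,-9.6],[0,0,0.101]],
    [1,[-1.09,21.35,-9.6],[0,0,0.101]],
    [1,[-1.09,21.35,-9.6],[0,0,0.101]],
  ],
)

```text
clock: 29.88
eef_pos: [0.6371, -0.277, 0.2395]
tcp_rot: [[0.098, 0.995, -0.003], [0.995, -0.098, -0.0], [-0.001, -0.003, -1.0]]
ft_force: [0.6, -0.3, -2.6]
opening: 0.012
```

```bash
python3 go.py 638.5,-277,214,-5.6; python3 - <<'E'
from H import *
from plant import env
P=[]
for c in("top","side"):
    d=env.get_image(c);pickle.dump(d,open(f"pics/{c}5.pkl","wb"));P.append(d)
a=lambda f,r:cv2.resize(f[r[2]:r[3],r[0]:r[1],::-1],(400,500),interpolation=cv2.INTER_CUBIC)
cv2.imwrite("pics/f.png",cv2.convertScaleAbs(np.hstack([a(P[0]["frame"],(310,430,130,280)),a(P[1]["frame"],(240,360,110,260))]),alpha=1.4))
E
```

```text
t 29.88 pos [ 637.1 -277.   239.5] yaw_y -5.6 tilt [-0.003 -0.   ] F [ 0.6 -0.3 -2.6] open 12.0 j [-24.  29.  71.  -0.  79. -19.]
shift [0.02, 0.15, 2.55] turn [-0.003, 0.001, -0.0] deg 0.2 rows~ 1
```

View pics/f.png

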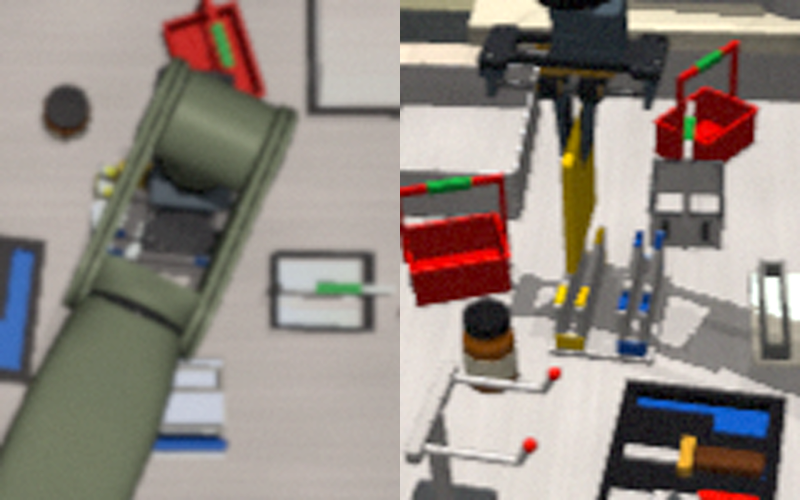

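Emit:
carry_out(
  increments=[
    [1,[0.02,0.15,1],[-0.003,0,0]],
    [1,[0.02,0.15,2.5],[-0.003,0,0]],
    [1,[0.02,0.15,2.5],[-0.003,0,0]],
    [1,[0.02,0.15,3],[-0.003,0,0]],
    [1,[0.02,0.15,3.5],[-0.003,0,0]],
    [1,[0.02,0.15,4],[-0.003,0,0]],
    [1,[0.02,0.15,4],[-0.003,0,0]],
  ],
)

```text
clock: 30.85
eef_pos: [0.6386, -0.277, 0.1998]
tcp_rot: [[0.098, 0.995, 0.0], [0.995, -0.098, -0.001], [-0.001, 0.001, -1.0]]
ft_force: [0.2, 0.5, -2.3]
opening: 0.0119
```

```bash
python3 go.py 638.5,-277,146,-5.6
```

```text
t 30.85 pos [ 638.6 -277.   199.8] yaw_y -5.6 tilt [ 0.    -0.001] F [ 0.2  0.5 -2.3] open 11.9 j [-24.  31.  75.  -0.  74. -19.]
shift [0.0, -0.01, 5.38] turn [0.001, 0.001, -0.0] deg 0.1 rows~ 1
```

In the slot, no contact force. Lower to the floor.

Emit:
carry_out(
  increments=[
    [1,[0,0,1],[0,0,0]],
    [1,[0,0,2],[0,0,0]],
    [1,[0,0,3],[0,0,0]],
    [1,[0,0,4],[0,0,0]],
    [1,[0,0,5],[0,0,0]],
    [1,[0,0,5.3],[0,0,0]],
    [1,[0,0,5.55],[0,0,0]],
    [1,[0,0,5.65],[0,0,0]],
    [1,[0,0,5.65],[0,0,0]],
  ],
)

```text
clock: 31.98
eef_pos: [0.6389, -0.2773, 0.1444]
tcp_rot: [[0.098, 0.995, 0.002], [0.995, -0.098, -0.002], [-0.001, 0.002, -1.0]]
ft_force: [-1.0, -0.3, 1.7]
opening: 0.0117
```

Emit:
carry_out(
  increments=[
    [0.3,[0,0,0],[0,0,0]],
    [0.3,[0,0,0],[0,0,0]],
    [0.3,[0,0,0],[0,0,0]],
    [0.3,[0,0,0],[0,0,0]],
    [0.3,[0,0,-5],[0,0,0]],
    [0.3,[0,0,-8],[0,0,0]],
    [0.3,[0,0,-8],[0,0,0]],
  ],
)

```text
clock: 32.85
eef_pos: [0.64, -0.2777, 0.2276]
tcp_rot: [[0.098, 0.995, 0.008], [0.995, -0.098, -0.004], [-0.003, 0.008, -1.0]]
ft_force: [0.2, -0.3, -1.0]
opening: 0.0639
```

```bash
python3 go.py 357.3,-268.2,215,0
```

```text
t 32.85 pos [ 640.  -277.7  227.6] yaw_y -5.6 tilt [ 0.008 -0.004] F [ 0.2 -0.3 -1. ] open 63.9 j [-24.  30.  73.  -0.  77. -19.]
shift [-1.82, -28.24, 1.04] turn [0.008, 0.004, -0.098] deg 5.6 rows~ 5
```

Emit:
carry_out(
  increments=[
    [0.3,[-0.4,-6,0],[0.008,0.004,-0.02]],
    [0.3,[-0.8,-12,0],[0.008,0.004,-0.04]],
    [0.3,[-1.2,-18,0],[0.008,0.004,-0.06]],
    [0.3,[-1.6,-24,0.5],[0.008,0.004,-0.08]],
    [0.3,[-1.82,-28.24,1.04],[0.008,0.004,-0.098]],
    [0.3,[-1.82,-28.24,1.04],[0.008,0.004,-0.098]],
    [0.3,[-1.82,-28.24,1.04],[0.008,0.004,-0.098]],
  ],
)

```text
clock: 33.72
eef_pos: [0.3577, -0.2683, 0.2146]
tcp_rot: [[0.001, 1.0, 0.0], [1.0, -0.001, 0.0], [0.0, 0.0, -1.0]]
ft_force: [0.5, 0.0, 0.0]
opening: 0.064
```

```bash
python3 go.py 357.3,-268.2,144.3,0
```

```text
t 33.73 pos [ 357.7 -268.3  214.6] yaw_y -0.0 tilt [0. 0.] F [0.5 0.  0. ] open 64.0 j [-38.   8. 107.   0.  65. -38.]
shift [0.0, -0.04, 7.03] turn [0.0, -0.0, -0.001] deg 0.0 rows~ 2
```

Emit:
carry_out(
  increments=[
    [0.3,[0,0,3],[0,0,0]],
    [0.3,[0,0,6],[0,0,0]],
    [0.3,[0,0,7.03],[0,0,0]],
    [0.3,[0,0,7.03],[0,0,0]],
    [1,[0,0,7.03],[0,0,0]],
    [1,[0,0,7.03],[0,0,0]],
    [1,[0,0,7.03],[0,0,0]],
    [1,[0,0,7.03],[0,0,0]],
    [1,[0,0,7.03],[0,0,0]],
    [1,[0,0,7.03],[0,0,0]],
    [1,[0,0,7.03],[0,0,0]],
  ],
)

```text
clock: 35.1
eef_pos: [0.3575, -0.2682, 0.1443]
tcp_rot: [[0.001, 1.0, -0.0], [1.0, -0.001, 0.001], [0.001, -0.0, -1.0]]
ft_force: [-0.1, 0.1, 1.6]
opening: 0.0116
```

```bash
python3 go.py 570.7,-270.7,240,-5.6
```

```text
t 35.1 pos [ 357.5 -268.2  144.3] yaw_y -0.0 tilt [-0.     0.001] F [-0.1  0.1  1.6] open 11.6 j [-38.  12. 113.   0.  55. -38.]
shift [-0.24, 21.32, -9.58] turn [-0.0, -0.001, 0.097] deg 5.6 rows~ 4
```

Emit:
carry_out(
  increments=[
    [1,[0,0,-3],[0,0,0]],
    [1,[0,0,-6],[0,0,0]],
    [1,[0,0,-9.6],[0,0,0]],
    [1,[0,0,-9.6],[0,0,0]],
    [1,[0,4,-9.6],[0,0,0.02]],
    [1,[-0.1,8,-9.6],[0,0,0.04]],
    [1,[-0.1,12,-9.6],[0,0,0.06]],
    [1,[-0.2,16,-9.6],[0,0,0.08]],
    [1,[-0.2,20,-9.6],[0,0,0.097]],
    [1,[-0.24,21.32,-9.6],[0,0,0.097]],
    [1,[-0.24,21.32,-9.6],[0,0,0.097]],
    [1,[-0.24,21.32,-9.6],[0,0,0.097]],
  ],
)

```text
clock: 36.6
eef_pos: [0.5693, -0.2707, 0.2396]
tcp_rot: [[0.098, 0.995, -0.002], [0.995, -0.098, 0.001], [0.001, -0.003, -1.0]]
ft_force: [0.1, -0.4, -2.1]
opening: 0.0117
```

```bash
python3 go.py 570.7,-270.7,200,-5.6
```

```text
t 36.6 pos [ 569.3 -270.7  239.6] yaw_y -5.6 tilt [-0.002  0.001] F [ 0.1 -0.4 -2.1] open 11.7 j [-26.  23.  81.   0.  75. -21.]
shift [0.01, 0.15, 3.95] turn [-0.003, -0.001, -0.0] deg 0.2 rows~ 1
```

Emit:
carry_out(
  increments=[
    [1,[0.01,0.15,1],[-0.003,-0.001,0]],
    [1,[0.01,0.15,2.4],[-0.003,-0.001,0]],
    [1,[0.01,0.15,2.4],[-0.003,-0.001,0]],
    [1,[0.01,0.15,2.9],[-0.003,-0.001,0]],
    [1,[0.01,0.15,3.4],[-0.003,-0.001,0]],
    [1,[0.01,0.15,3.95],[-0.003,-0.001,0]],
    [1,[0.01,0.15,3.95],[-0.003,-0.001,0]],
  ],
)

```text
clock: 37.48
eef_pos: [0.5704, -0.2705, 0.1994]
tcp_rot: [[0.098, 0.995, -0.001], [0.995, -0.098, 0.001], [0.0, -0.001, -1.0]]
ft_force: [-0.2, -0.3, -2.9]
opening: 0.0117
```

```bash
python3 go.py 570.7,-270.7,144,-5.6
```

```text
t 37.48 pos [ 570.4 -270.5  199.4] yaw_y -5.6 tilt [-0.001  0.001] F [-0.2 -0.3 -2.9] open 11.7 j [-26.  25.  85.   0.  70. -21.]
shift [-0.02, 0.04, 5.54] turn [-0.001, -0.0, -0.0] deg 0.1 rows~ 1
```

Emit:
carry_out(
  increments=[
    [1,[0,0.02,1],[0,0,0]],
    [1,[0,0.02,2],[0,0,0]],
    [1,[0,0.02,3],[0,0,0]],
    [1,[0,0.02,4],[0,0,0]],
    [1,[0,0.02,5],[0,0,0]],
    [1,[0,0.02,5.3],[0,0,0]],
    [1,[0,0.02,5.5],[0,0,0]],
    [1,[0,0.02,5.6],[0,0,0]],
    [1,[0,0.02,5.6],[0,0,0]],
  ],
)

```text
clock: 38.6
eef_pos: [0.5708, -0.2707, 0.1443]
tcp_rot: [[0.098, 0.995, 0.0], [0.995, -0.098, -0.0], [0.0, 0.0, -1.0]]
ft_force: [-0.7, 0.8, 2.0]
opening: 0.0116
```

Emit:
carry_out(
  increments=[
    [0.3,[0,0,0],[0,0,0]],
    [0.3,[0,0,0],[0,0,0]],
    [0.3,[0,0,0],[0,0,0]],
    [0.3,[0,0,0],[0,0,0]],
    [0.3,[0,0,-5],[0,0,0]],
    [0.3,[0,0,-10],[0,0,0]],
    [0.3,[0,0,-10],[0,0,0]],
  ],
)

```text
clock: 39.48
eef_pos: [0.5728, -0.2717, 0.2493]
tcp_rot: [[0.098, 0.995, 0.009], [0.995, -0.098, -0.004], [-0.004, 0.01, -1.0]]
ft_force: [0.8, 0.2, -0.4]
opening: 0.0637
```

```bash
python3 - <<'E'
from H import *
t,s=[pickle.load(open(f"pics/{c}0.pkl","rb")) for c in("top","side")]
def tri(uvt,uvs):
    A=np.zeros((3,3));b=np.zeros(3)
    for d,uv in((t,uvt),(s,uvs)):
        o=d["world_from_camera"][:3,3];r=plane(d,uv,0)[0]-o;r/=np.linalg.norm(r);M=np.eye(3)-np.outer(r,r);A+=M;b+=M@o
    return np.linalg.solve(A,b)*1000
tipL=tri((242,180),(278.5,243.4));tipR=tri((266,183.6),(285.9,221.9));print("tips",tipL,tipR,np.linalg.norm(tipL-tipR))
for n,d in(("t",t),("s",s)):
    P=cloud(d)*1000;k=(P[...,2]>185)&(P[...,2]<235)&(abs(P[...,0]-690)<90)&(abs(P[...,1]-95)<80)
    Q=P[k];print(n,len(Q))
    th=np.radians(-7);c,sn=np.cos(th),np.sin(th);m=(tipL+tipR)/2
    L=np.c_[(Q[:,0]-m[0])*c+(Q[:,1]-m[1])*sn,-(Q[:,0]-m[0])*sn+(Q[:,1]-m[1])*c,Q[:,2]]
    h=np.histogram(L[:,0],bins=np.arange(-20,130,10));print(h[0])
    B=L[L[:,0]>85];print("crossbar",B.mean(0),np.polyfit(B[:,1],B[:,0],1),np.percentile(B[:,1],[3,97]))
    pr=L[(L[:,0]>15)&(L[:,0]<80)];
    for sg in(1,-1):
        q=pr[pr[:,1]*sg>0]; print("prong",len(q),q.mean(0) if len(q) else "",np.polyfit(q[:,0],q[:,1],1) if len(q)>5 else "")
gb=box(-6,6,-25,25)
ms=[]
for d in(t,s):
    P=cloud(d);h=hue(d,95,155,.35);uv=proj(d,np.array([[.523,-.461,.13]]))[0];v,u=np.indices(h.shape);k=h&(np.hypot(u-uv[0],v-uv[1])<16)
    m=np.clip((sat(d)-.12)/.5,0,1)*cv2.dilate(k.astype(np.uint8),np.ones((3,3)));ms.append(m)
    vv,uu=np.nonzero(k);a=plane(d,np.c_[uu,vv],.132)*1000;print("green px",k.sum(),a.mean(0),"slope dx/dy",np.polyfit(a[:,1],a[:,0],1)[0])
i=(.523,-.461,-.05)
for D,M in(((t,s),ms),((t,),ms[:1]),((s,),ms[1:])): print("grip fit",fit(D,M,[gb],[.124,.13,.136],i,R=.06))
# basket rim
P=cloud(t)*1000;k=(P[...,2]>35)&(P[...,2]<70)&(abs(P[...,0]-517)<80)&(abs(P[...,1]+466)<90)
v,u=np.nonzero(k);a=plane(t,np.c_[u,v],.05)[:,:2]*1000;print("rim rect",cv2.minAreaRect(a.astype(np.float32)),len(a))
E
```

```text
tips [642.79692768 139.99570755 214.45818136] [630.922205    57.08524057 214.82917296] 83.75734121957316
t 263
[ 0 12 15 10 13 13 15 15 10 14 50 92  4  0]
crossbar [ 93.08926002  -1.7234015  203.01624279] [3.63387875e-03 9.30955227e+01] [-52.57798962  49.28008488]
prong 43 [ 47.15057224  40.25430324 200.32765208] [-3.08978360e-02  4.17111539e+01]
prong 43 [ 47.79192791 -43.57499534 200.76362202] [-1.70744818e-02 -4.27589729e+01]
s 407
[  0  24  36  22  17  23  20  21  20  22  96 105   1   0]
crossbar [ 91.70681926   5.35869581 201.66747304] [2.04616335e-02 9.15971716e+01] [-50.37715842  53.60360351]
prong 71 [ 48.07861952  43.31128084 198.60421308] [-1.04980799e-02  4.38160140e+01]
prong 64 [ 47.62643387 -40.17089343 198.71498178] [-1.57541215e-02 -3.94205808e+01]
green px 37 [ 523.7677654  -458.99888162  132.        ] slope dx/dy -0.004645216028631301
green px 21 [ 524.48380002 -463.71959062  132.        ] slope dx/dy 0.05634419906204685
grip fit (array([ 523.79425848, -462.46085761,    3.03225371]), np.float64(18.305166272407966))
grip fit (array([ 5.23591289e+02, -4.60643153e+02,  1.46769409e-01]), np.float64(5.674735902380755))
grip fit (array([ 526.86283969, -472.36316621,   14.99183669]), np.float64(7.956915935332813))
rim rect ((523.0872802734375, -478.5715026855469), (90.88446044921875, 159.02374267578125), 0.22812536358833313) 186
```

```bash
python3 go.py 524,-459.5,200,0
```

```text
t 39.48 pos [ 572.8 -271.7  249.3] yaw_y -5.6 tilt [ 0.009 -0.004] F [ 0.8  0.2 -0.4] open 63.7 j [-26.  23.  81.   0.  76. -21.]
shift [-19.15, -3.07, 4.97] turn [0.01, 0.004, -0.098] deg 5.6 rows~ 4
```

Emit:
carry_out(
  increments=[
    [0.3,[-5,-0.8,0],[0.01,0.004,-0.03]],
    [0.3,[-10,-1.6,0],[0.01,0.004,-0.06]],
    [0.3,[-15,-2.4,1],[0.01,0.004,-0.098]],
    [0.3,[-19.15,-3.07,4],[0.01,0.004,-0.098]],
    [0.3,[-19.15,-3.07,4.97],[0.01,0.004,-0.098]],
    [0.3,[-19.15,-3.07,4.97],[0.01,0.004,-0.098]],
    [0.3,[-19.15,-3.07,4.97],[0.01,0.004,-0.098]],
  ],
)

```text
clock: 40.35
eef_pos: [0.5248, -0.4585, 0.2008]
tcp_rot: [[-0.002, 1.0, 0.0], [1.0, 0.002, -0.0], [-0.0, 0.0, -1.0]]
ft_force: [-0.3, 0.4, 0.2]
opening: 0.064
```

```bash
python3 go.py 524,-459.5,133,0; python3 - <<'E'
from H import *
from plant import env
P=[]
for c in("top","side"):
    d=env.get_image(c);pickle.dump(d,open(f"pics/{c}6.pkl","wb"));P.append(d)
a=lambda f,r:cv2.resize(f[r[2]:r[3],r[0]:r[1],::-1],(400,500),interpolation=cv2.INTER_CUBIC)
cv2.imwrite("pics/g.png",cv2.convertScaleAbs(np.hstack([a(P[0]["frame"],(230,390,120,320)),a(P[1]["frame"],(270,390,90,240))]),alpha=1.4))
E
```

```text
t 40.35 pos [ 524.8 -458.5  200.8] yaw_y 0.1 tilt [ 0. -0.] F [-0.3  0.4  0.2] open 64.0 j [-42.  31.  75.   0.  75. -42.]
shift [-0.1, -0.08, 6.78] turn [0.0, 0.0, 0.002] deg 0.1 rows~ 2
```

View pics/g.png

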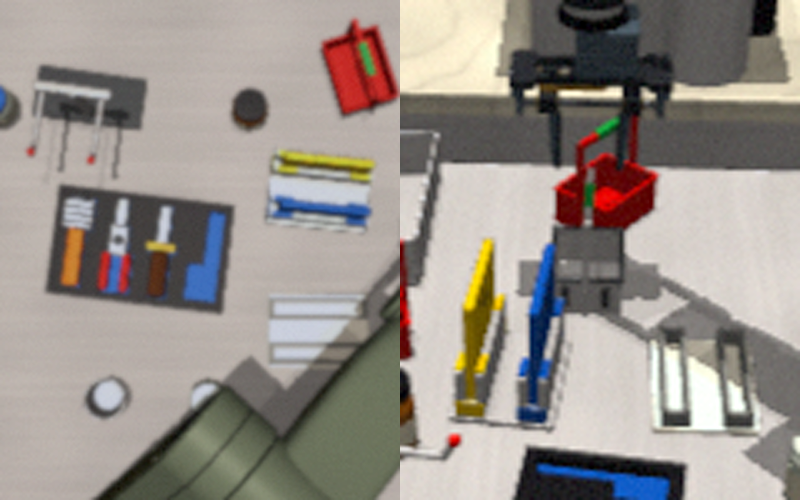

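Emit:
carry_out(
  increments=[
    [0.3,[-0.1,-0.08,3],[0,0,0]],
    [0.3,[-0.1,-0.08,6],[0,0,0]],
    [0.3,[-0.1,-0.08,6.8],[0,0,0]],
    [0.3,[-0.1,-0.08,6.8],[0,0,0]],
    [1,[-0.1,-0.08,6.8],[0,0,0]],
    [1,[-0.1,-0.08,6.8],[0,0,0]],
    [1,[-0.1,-0.08,6.8],[0,0,0]],
    [1,[-0.1,-0.08,6.8],[0,0,0]],
    [1,[-0.1,-0.08,6.8],[0,0,0]],
    [1,[-0.1,-0.08,6.8],[0,0,0]],
    [1,[-0.1,-0.08,6.8],[0,0,0]],
  ],
  newtons=50,
)

```text
clock: 41.82
eef_pos: [0.524, -0.4597, 0.1331]
tcp_rot: [[-0.002, 1.0, 0.001], [1.0, 0.002, -0.001], [-0.001, 0.001, -1.0]]
ft_force: [-0.8, -0.4, -0.7]
opening: 0.0112
```

```bash
python3 go.py 460,-400,300,0
```

```text
t 41.83 pos [ 524.  -459.7  133.1] yaw_y 0.1 tilt [ 0.001 -0.001] F [-0.8 -0.4 -0.7] open 11.2 j [-42.  33.  80.  -0.  67. -42.]
shift [5.96, -6.38, -16.7] turn [0.001, 0.001, 0.002] deg 0.1 rows~ 4
```

Emit:
carry_out(
  increments=[
    [1,[0,0,-3],[0,0,0]],
    [1,[0,0,-7],[0,0,0]],
    [1,[0,0,-12],[0,0,0]],
    [1,[0,-2,-17],[0,0,0]],
    [1,[2,-5,-17],[0,0,0]],
    [1,[6,-7,-17],[0,0,0.02]],
    [1,[11,-7,-17],[0,0,0.04]],
    [1,[16,-7,-17],[0,0,0.06]],
    [1,[21,-7,-17],[0,0,0.08]],
    [1,[26,-7,-17],[0,0,0.1]],
    [1,[31,-7,-17],[0,0,0.12]],
    [1,[31,-7,-17],[0,0,0.14]],
  ],
)

```text
clock: 43.32
eef_pos: [0.4527, -0.1467, 0.3025]
tcp_rot: [[0.134, 0.991, -0.0], [0.991, -0.134, 0.001], [0.001, -0.0, -1.0]]
ft_force: [-0.1, -0.3, -2.6]
opening: 0.0114
```

```bash
python3 go.py 545.3,111.4,238,-8
```

```text
t 43.33 pos [ 452.7 -146.7  302.5] yaw_y -7.7 tilt [-0.     0.001] F [-0.1 -0.3 -2.6] open 11.4 j [-19.   7.  95.   0.  78. -12.]
shift [26.81, 5.71, 6.46] turn [-0.0, -0.001, 0.005] deg 0.3 rows~ 5
```

Emit:
carry_out(
  increments=[
    [1,[5,0,0],[0,0,0]],
    [1,[10,0,0],[0,0,0]],
    [1,[15,0,0],[0,0,0]],
    [1,[20,1,0],[0,0,0.005]],
    [1,[24,3,2],[0,0,0.005]],
    [1,[26.81,5.71,4],[0,0,0.005]],
    [1,[26.81,5.71,6.46],[0,0,0.005]],
    [1,[26.81,5.71,6.46],[0,0,0.005]],
    [1,[26.81,5.71,6.46],[0,0,0.005]],
  ],
)

```text
clock: 44.45
eef_pos: [0.5458, 0.1107, 0.2388]
tcp_rot: [[0.14, 0.99, 0.001], [0.99, -0.14, 0.001], [0.001, 0.001, -1.0]]
ft_force: [0.7, 0.5, -2.6]
opening: 0.0117
```

```bash
python3 go.py 674,93.3,238,-8; python3 - <<'E'
from H import *
from plant import env
P=[]
for c in("top","side"):
    d=env.get_image(c);pickle.dump(d,open(f"pics/{c}7.pkl","wb"));P.append(d)
a=lambda f,r:cv2.resize(f[r[2]:r[3],r[0]:r[1],::-1],(400,500),interpolation=cv2.INTER_CUBIC)
cv2.imwrite("pics/h.png",cv2.convertScaleAbs(np.hstack([a(P[0]["frame"],(220,340,120,270)),a(P[1]["frame"],(220,360,140,315))]),alpha=1.4))
E
```

```text
t 44.45 pos [545.8 110.7 238.8] yaw_y -8.1 tilt [0.001 0.001] F [ 0.7  0.5 -2.6] open 11.7 j [10. 17. 92.  0. 72. 18.]
shift [0.07, 12.94, 0.09] turn [0.001, -0.001, -0.001] deg 0.1 rows~ 3
```

View pics/h.png

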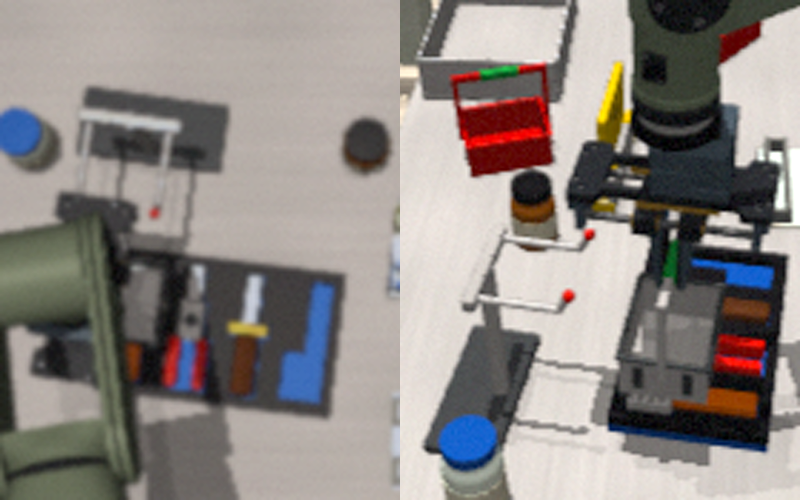

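Emit:
carry_out(
  increments=[
    [1,[0,2,0.1],[0,0,0]],
    [1,[0,4,0.1],[0,0,0]],
    [1,[0,6,0.1],[0,0,0]],
    [1,[0.05,8,0.1],[0,0,0]],
    [1,[0.05,10,0.1],[0,0,0]],
    [1,[0.05,12,0.1],[0,0,0]],
    [1,[0.07,12.9,0.1],[0,0,0]],
    [1,[0.07,12.9,0.1],[0,0,0]],
    [1,[0.07,12.9,0.1],[0,0,0]],
  ],
)

```text
clock: 45.68
eef_pos: [0.673, 0.0935, 0.239]
tcp_rot: [[0.14, 0.99, 0.002], [0.99, -0.14, 0.001], [0.001, 0.002, -1.0]]
ft_force: [-0.5, -0.4, -3.6]
opening: 0.0116
```

```bash
python3 go.py 674,93.3,207,-8
```

```text
t 45.67 pos [673.   93.5 239. ] yaw_y -8.1 tilt [0.002 0.001] F [-0.5 -0.4 -3.6] open 11.6 j [ 7. 28. 74.  0. 78. 15.]
shift [-0.02, 0.09, 3.2] turn [0.002, -0.001, -0.001] deg 0.1 rows~ 1
```

Emit:
carry_out(
  increments=[
    [1,[0,0,1],[0,0,0]],
    [1,[0,0,1.8],[0,0,0]],
    [1,[0,0,2.4],[0,0,0]],
    [1,[0,0,2.8],[0,0,0]],
    [1,[0,0,3.1],[0,0,0]],
    [1,[0,0,3.2],[0,0,0]],
    [1,[0,0,3.25],[0,0,0]],
    [1,[0,0,3.25],[0,0,0]],
  ],
)

```text
clock: 46.68
eef_pos: [0.6731, 0.0936, 0.2069]
tcp_rot: [[0.14, 0.99, 0.002], [0.99, -0.14, 0.001], [0.001, 0.002, -1.0]]
ft_force: [-1.1, -1.1, -2.0]
opening: 0.0113
```

Emit:
carry_out(
  increments=[
    [1,[0,0,0.1],[0,0,0]],
    [1,[0,0,0.2],[0,0,0]],
    [1,[0,0,0.2],[0,0,0]],
    [1,[0,0,0.2],[0,0,0]],
  ],
)

```text
clock: 47.18
eef_pos: [0.6732, 0.0936, 0.2068]
tcp_rot: [[0.14, 0.99, 0.004], [0.99, -0.14, 0.001], [0.002, 0.004, -1.0]]
ft_force: [-2.5, 0.1, 5.3]
opening: 0.0119
```

```bash
python3 - <<'E'
from H import *
from plant import env
import go;go.st()
d=env.get_image("side")
cv2.imwrite("pics/i.png",cv2.convertScaleAbs(cv2.resize(d["frame"][160:320,200:340,::-1],None,fx=4,fy=3.7,interpolation=cv2.INTER_CUBIC),alpha=1.4))
E
```

```text
t 47.17 pos [673.2  93.6 206.8] yaw_y -8.1 tilt [0.004 0.001] F [-2.5  0.1  5.3] open 11.9 j [ 7. 29. 77.  0. 74. 15.]
```

View pics/i.png

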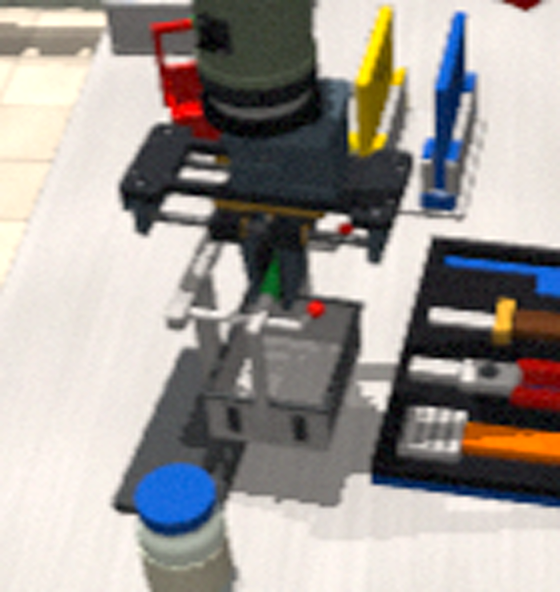

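Emit:
carry_out(
  increments=[
    [0.85,[0,0,0],[0,0,0]],
    [0.8,[0,0,0],[0,0,0]],
    [0.7,[0,0,0],[0,0,0]],
    [0.6,[0,0,0],[0,0,0]],
    [0.6,[0,0,0],[0,0,0]],
    [0.6,[0,0,-2],[0,0,0]],
    [0.6,[0,0,-5],[0,0,0]],
    [0.6,[0,0,-10],[0,0,0]],
    [0.6,[0,0,-12],[0,0,0]],
  ],
)

```text
clock: 48.35
eef_pos: [0.6735, 0.0935, 0.3304]
tcp_rot: [[0.14, 0.99, 0.01], [0.99, -0.14, 0.002], [0.003, 0.009, -1.0]]
ft_force: [-0.1, -0.5, -0.2]
opening: 0.0366
```

```bash
python3 go.py 450,300,330,-8
```

```text
t 48.35 pos [673.5  93.5 330.4] yaw_y -8.1 tilt [0.01  0.002] F [-0.1 -0.5 -0.2] open 36.6 j [ 7. 26. 64.  0. 89. 15.]
shift [17.31, -25.02, -0.13] turn [0.009, -0.003, -0.001] deg 0.6 rows~ 5
```

Emit:
carry_out(
  increments=[
    [0.6,[2,-6,-0.2],[0,0,0]],
    [0.6,[5,-12,-0.2],[0,0,0]],
    [0.6,[9,-18,-0.2],[0,0,0]],
    [0.6,[13,-23,-0.2],[0,0,0]],
    [0.6,[18,-27,-0.2],[0,0,0]],
    [0.6,[23,-30,-0.2],[0,0,0]],
    [0.6,[23,-30,-0.2],[0,0,0]],
  ],
)

```text
clock: 49.22
eef_pos: [0.4068, 0.366, 0.3304]
tcp_rot: [[0.135, 0.991, 0.009], [0.991, -0.135, 0.003], [0.004, 0.009, -1.0]]
ft_force: [0.4, -0.7, 0.1]
opening: 0.0363
```

```bash
python3 - <<'E'
from H import *
from plant import env
P=[]
for c in("top","side"):
    d=env.get_image(c);pickle.dump(d,open(f"pics/{c}8.pkl","wb"));P.append(d)
a=lambda f,r:cv2.resize(f[r[2]:r[3],r[0]:r[1],::-1],(400,500),interpolation=cv2.INTER_CUBIC)
cv2.imwrite("pics/j.png",cv2.convertScaleAbs(np.hstack([a(P[0]["frame"],(220,380,110,280)),a(P[1]["frame"],(220,380,140,320))]),alpha=1.4))
s=P[1];Q=cloud(s)*1000
for n,p in(("scaler",(526,99.9)),("pliers",(526,33.5)),("opener",(488.3,-28.5))):
    k=(np.hypot(Q[...,0]-p[0],Q[...,1]-p[1])<9);print(n,"top z",np.median(Q[k][:,2]),k.sum())
for nm,h,x in(("yel",(45,65,.5),.6385),("blu",(205,235,.45),.5708)):
    k=hue(s,*h)&(abs(Q[...,0]-x*1000)<25)&(abs(Q[...,1]+275)<80);print(nm,"z95",np.percentile(Q[k][:,2],[90,97,100]))
E
```

```text
scaler top z 35.77009253706481 22
pliers top z 37.29361439360373 22
opener top z 36.11054951500581 15
yel z95 [147.72094286 149.36709337 152.02404309]
blu z95 [148.15998904 149.87984557 152.49764244]
```

View pics/j.png

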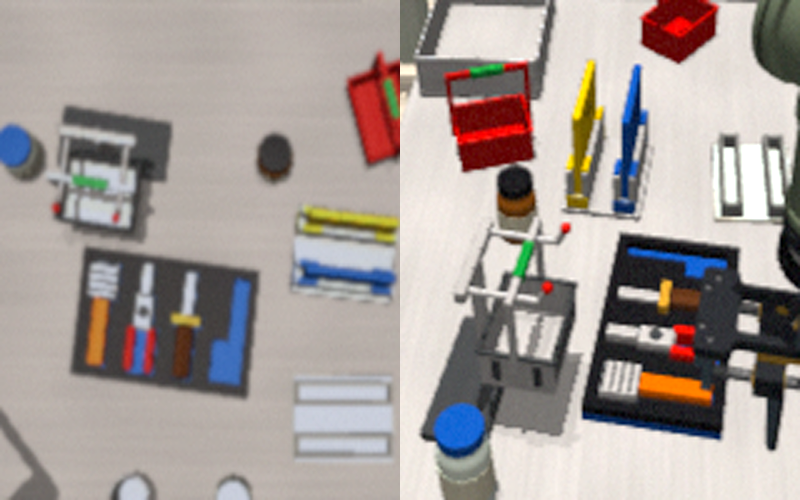

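The picture shows the three tools home, both boards in their own slots, and the basket bar lying across both prongs between the tips and the cross bar. The jars have not moved.

```bash
python3 -c "
from plant import env
print(env.hand_in())"
```

```text
the job is handed in; nothing more can be done
None
```

The job is done and handed in at about 49 s of the 210 s. All three tools, both boards and the basket are where they belong, and my last checks found nothing out of place.

- **Tools:** The scaler, pliers and shell opener are in their own pockets, and I pressed each one down with 14–20 N. Their tops measured 35.8, 37.3 and 36.1 mm above the table, against 36 mm when fully home. The probe thermometer was not on the table, so its pocket is empty.
- **Boards:** The yellow and blue boards stand in the slots of their own colour. Each was let go at the same gripper height it was picked up from. Their top edges measured about 148–150 mm, against 148 mm when fully down.
- **Basket:** The grey basket hangs by its handle. The last picture shows the bar across both prongs, between the tips and the cross bar, with the gripper clear of it.
- **Left alone:** The salt jar, spice jar, both red baskets and the spatula were left alone. I saw no sign of a tool being knocked aside, and the force readings after each move stayed below about 21 N.

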